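Refit and lock the filter cover of a water purifier

TASK

The cartridges of the white water purifier have just been changed: lay the grey cover back flat and gently into the filter bay in its top and slide it fully home, so that its two tongues go under the lip. Then fasten it with the blue sprung stud: turn the wing under light pressure until its pin drops into the brass slot below, push it straight down to the bottom, turn it a quarter turn clockwise until it locks, and let go. Force nothing, feel for the slot and the stops, and leave the other things on the counter where they are.

Things in the scene. Friction and masses are not known exactly. Their poses are not given: they have to be found in the camera images.
- purifier: White countertop water purifier, fixed, 240 x 360 x 140 mm (x, y, z); origin: centre of its underside; z up, front to -x. In its flat top is the mouth of the filter bay: a rebate 10 mm deep, x -50 to 50, y -98 to 120 mm, with ledges along both long sides for the cover. The stud's brass receptacle is below it at x 0, y -58; its slot lies roughly along y, up to 0.65 rad off either way.
- lip (a point): Middle of the edge of the lip at the +y end of the bay, at the purifier's top surface; purifier's axes; a blue arrow on the top just beyond it points +y, the way the cover slides. The lip is 4 mm thick and roofs a pocket 16 mm deep (towards +y) and 6 mm high, its floor level with the ledges: the tongues go in there.
- bay_home (a point): Fixed to the purifier, axes as the purifier's, in the plane of the ledges (130 mm above the counter): where cover_base must finally be, the cover's axes parallel to these. Laid in 15 mm short of this (towards -y) the cover has 2 mm of play each side in x and 3 mm in y; from there it slides +y until its plate meets the lip.
- cover_base (a point): Centre of the underside of the cover's plate, with the cover's axes. The loose grey cover, 0.25 to 0.35 kg, is 96 (x) x 200 (y) x 10 mm; two tongues 26 mm wide, 4.5 mm thick, level with the underside, stick out 12 mm from its +y edge, at x -28 and 28 mm. It starts flat on the counter.
- cover_grip (a point): Centre of the dark grip bar fixed on top of the cover, 24 mm above cover_base, cover's axes. The bar is 12 (x) x 40 (y) x 28 mm tall, from 10 to 38 mm above the cover's underside. The cover is lifted and slid by it.
- stud_wing (a point): Centre of the stud's blue wing, on the stud's axis, 78 mm from the grip bar towards the cover's -y end, 39 mm above the cover's underside while out; turns and sinks with the stud; its y axis runs along the wing, 12 (x) x 36 (y) x 22 mm tall. It stands on a round blue flange 40 mm across whose top is 11 mm below this point and, while out, 18 mm above the cover's top; fingertips may push on it.
- stud_press (a joint): How far the stud is pushed in, m: 0 out, limit 0.018. Its spring pushes back with 4 N + 0.3 N per mm. If the cross pin at its foot misses the slot it is stopped hard at 0.0005 to 0.0025; in the slot it goes on until it bottoms at 0.0127 to 0.0147 (differs, feel it). Only in the last 2 mm can it be turned. Let go after the quarter turn, it rises into notches and stays at 0.008 to 0.0105: locked.
- stud_turn (a joint): Turn of the stud in the cover, rad, positive clockwise from above; 0 = wing along the cover's y. The pin (30 mm long, 5 thick) lies along the wing; it enters the slot (11 x 37 mm) within about 0.15 rad of the slot's direction, which is hidden under the cover and lies between -0.65 and 0.65. Locked is 1.57 (1.3 to 1.7) further on, then a firm stop. Slight friction; stays where left.
There are look-alikes about, which are no part of the job. There is more than one size of the part that bears cover_base; the job needs the larger.

How it is judged:
By the outcome, as a careful person would: the job done as asked, in the order asked, and still so for the second after the job is handed in, with the robot touching nothing.
It also fails if it takes over 72 s, if anything falls off the work surface, if the arm or the gripper's body presses on something with over 40 N, if the wrist force passes 120 N, or if a joint passes its speed limit or range.

ROBOT

A 6-joint arm with a two-finger parallel gripper is mounted at the origin on the work surface. World frame = base frame: x ahead of the robot, y to its left, z up, the work surface at z = 0. Lengths are in m, angles in degrees, forces in N, time in s.
With the tool pointing down it reaches from about 0.3 to 0.75 m from the base axis. Payload 8.5 kg.
Tool frame: the origin (TCP) lies midway between the tips of the shut fingers; the grasp point (between the pads) lies 19 mm behind it; z points along the fingers, y is the direction in which the jaws open and shut (so a half turn about z gives the same grasp; the last joint's range is limited). The gripper opens to 88 mm and grips with 3 to 60 N. Pads are 18 mm wide; open, the fingers measure 123 mm over their backs; the gripper's body (75 mm by 187 mm) begins 45 mm behind the grasp point.
Start: joints at [63.409, 21.807, 74.336, -0, 83.858, -12.336], TCP at [0.135, 0.533, 0.239] pointing down, gripper open.
Joint ranges: [-178.18, 178.18], [-50.72, 133.34], [12.68, 142.11], [-81.47, 261.47], [9.98, 163.14], [-165.26, 165.26]. Speed limits (degrees/s): [136.94, 136.94, 180, 180, 180, 180].

INTERFACE

Orientations are given as a 3x3 rotation matrix whose columns are the frame's x, y, z axes.
In Python, from cell import ctrl gives the robot as it stands. The module is installed in compiled form; this text tells all that it offers.
- The arm moves only by the tool apply_moves, never from a script. Its arguments are lists of equal length, an entry for each row: "linear": the shift along the tool's x, y, z in m, a list of three; "twist": the turn, a rotation vector about the tool's x, y, z in degrees, a list of three. In form: {"linear": [[dx, dy, dz], ...], "twist": [[wx, wy, wz], ...]}. A call has 1 to 8 rows; each row is the pose to reach, as a shift and turn from the pose measured when the call began, along the tool's axes at that moment; what a row does not reach only later rows make up. A row lasts 1/12 s, in which the tool goes at most 41.7 mm and 7.16 degrees, less where a joint would pass 70% of its speed; a pose out of reach is approached as far as the arm can. A call with a gripper value outside its range is refused whole. "claw" is the closure, from -1 (fully open) to 1 (shut), set as the call begins (left out, the last holds). The fingers move at their own pace and stop on an object; "newtons" is the grip in N (left out, the last holds). Time passes only in rows, so rows that repeat a pose let the fingers close. It gives the time, the measured TCP pose, the force and the opening at its end, in the units of the state.
- ctrl.get_state(): the state, without advancing time (a new reading comes with each control period).
- ctrl.get_image(name): name is "scene" or "top"; returns (picture, depth): 384x512x3 uint8, blue, green, red; 384x512 float32, m along the optical axis (not along the pixel's ray), 0 where there is no reading.
- ctrl.camera_params(name): a dict with "intrinsics" (3x3 intrinsics, pixels), "eye" and "orientation" of the camera in the world. Camera axes: x right, y down, z forward; pixel columns grow to the right and rows downward; lengths in m; the calibration is good to about 2 mm. A picture is of the moment at which its call begins. camera_params takes no time and is no camera call.
- ctrl.job_done(): hands the job in, once; it reports no verdict.
Trained networks look in the newest picture that a camera, given by its name, has taken for a name from the list of things; names that differ only in an ending like _2 or _b are one class to them, and where a whole thing is asked for, a point or a joint stands for the part that bears it (a point fixed in the world has none). Each returns a list of dicts, best first, with "score" (0 to 1); they miss things now and then, are a little off and sometimes report something else, mostly with a low value. They report only what shows in the picture. A call takes as long as a camera call. They do not tell look-alikes from the thing itself.
- ctrl.spot_in(camera, label): "position" ([column, row] in pixels, amid what is visible of it).
- ctrl.outline_of(camera, label): "region" (384x512 bool, what is visible of it) and "position" ([column, row] in pixels, amid what is visible of it).
- ctrl.tip_of(camera, label): "position" ([column, row] in pixels: a listed point, or the origin of a listed thing).
The state is a dict: "time": time; "joint_pos": joint angles; "qvel": joint speeds; "joint_efforts": joint torques, N m; "ee_pos": TCP position; "eef_rot": TCP orientation; "contact_force": force on the tool from outside, world axes, zero at the start; "wrist_torque": the same for the moment, N m; "opening": opening from 0.0 (shut) to 1.0 (fully open).
Only numpy, scipy, OpenCV 4.12 (cv2) and the standard library are available. Lean on these libraries where they do the work, as an engineer would, in place of code of your own. Each camera call takes 0.05 s, during which the arm holds its last target. There are 200 camera calls.

## Working session

There is one attempt and no reset: what is moved stays moved. The work goes in short steps, Python scripts to look and compute and a tool call to move; the robot and the scene stay as the last step left them, time stands still between calls to the robot, and variables do not carry over. Pictures are saved under pics/ and viewed, about 8 in all and at most 12, crops included, and the job is handed in when it is done.

Besides the shell and the picture viewer there is one more tool, called after "Request:" as name(argument=value, ...), one argument or row to a line, values as JSON. apply_moves: Moves the arm, as the interface text tells. Its arguments: {"type":"object","properties":{"linear":{"type":"array","items":{"type":"array","items":{"type":"number"}}},"twist":{"type":"array","items":{"type":"array","items":{"type":"number"}}},"claw":{"type":"number"},"newtons":{"type":"number"}},"required":["linear","twist"]}

```bash
mkdir -p pics
cat > h.py <<'E'
import numpy as np, cv2
from cell import ctrl
def snap(n):
    im,d=ctrl.get_image(n); return im,d
def to_world(cam,px,depth):
    p=ctrl.camera_params(cam);K=np.array(p["intrinsics"]);u,v=px[0],px[1]
    c=np.array([(u-K[0,2])/K[0,0],(v-K[1,2])/K[1,1],1.])*depth
    return np.array(p["orientation"])@c+np.array(p["eye"])
def cloud(cam,d):
    p=ctrl.camera_params(cam);K=np.array(p["intrinsics"]);v,u=np.indices(d.shape)
    c=np.stack([(u-K[0,2])/K[0,0]*d,(v-K[1,2])/K[1,1]*d,d],-1)
    return c@np.array(p["orientation"]).T+np.array(p["eye"])
def project(cam,P):
    p=ctrl.camera_params(cam);K=np.array(p["intrinsics"])
    c=np.array(p["orientation"]).T@(np.array(P)-np.array(p["eye"]));q=K@c;return q[:2]/q[2]
E
python3 - <<'E'
from h import *
np.set_printoptions(precision=3,suppress=True)
for n in ("scene","top"):
    im,d=snap(n); cv2.imwrite(f"pics/{n}0.png",im); np.save(f"pics/{n}0d.npy",d)
    p=ctrl.camera_params(n);print(n,p["eye"],p["orientation"],p["intrinsics"])
    for l in ("purifier","lip","bay_home","cover_base","cover_grip","stud_wing"):
        for r in ctrl.tip_of(n,l)[:3]:
            u,v=r["position"];i,j=int(round(v)),int(round(u))
            w=to_world(n,(u,v),d[i,j]) if 0<=i<384 and 0<=j<512 else None
            print(l,np.round([u,v],1),round(r["score"],2),w)
a=cv2.imread("pics/scene0.png");b=cv2.imread("pics/top0.png")
print(ctrl.get_state())
E
```

```text
scene [0.697 0.491 0.777] [[-0.856  0.42  -0.301]
 [ 0.517  0.714 -0.473]
 [ 0.016 -0.56  -0.828]] [[348.688   0.    258.775]
 [  0.    348.688 190.91 ]
 [  0.      0.      1.   ]]
purifier [174.6 169.7] 0.6 [0.697 0.491 0.777]
lip [188.7 169.5] 0.88 [ 0.574 -0.003  0.142]
bay_home [167.4 143.8] 0.69 [ 0.577 -0.146  0.094]
cover_base [342.6 221.8] 0.75 [0.283 0.239 0.006]
cover_base [290.3 265.8] 0.7 [0.472 0.277 0.035]
cover_grip [296.1 268.4] 0.74 [0.464 0.289 0.036]
cover_grip [346.9 220.7] 0.64 [0.281 0.247 0.022]
stud_wing [266.5 244.5] 0.61 [0.491 0.207 0.04 ]
stud_wing [344.5 201.6] 0.52 [0.242 0.195 0.008]
top [0.367 0.069 0.839] [[ 0.006 -0.996  0.086]
 [-1.    -0.006  0.004]
 [-0.003 -0.086 -0.996]] [[381.626   0.    255.503]
 [  0.    381.626 191.758]
 [  0.      0.      1.   ]]
purifier [343.7 132. ] 0.83 [ 0.55  -0.101  0.1  ]
lip [298.6 113.2] 0.97 [ 0.6   -0.017  0.059]
bay_home [348.3 110.3] 0.73 [ 0.594 -0.111  0.099]
cover_base [157.1 178.5] 0.64 [0.463 0.28  0.041]
cover_base [176.9 266.7] 0.64 [0.277 0.239 0.016]
cover_grip [176.1 271.9] 0.8 [0.265 0.242 0.007]
cover_grip [158.1 176.6] 0.76 [0.467 0.279 0.038]
stud_wing [192.3 166.6] 0.6 [0.488 0.205 0.046]
stud_wing [197.1 277.2] 0.41 [0.258 0.192 0.034]
{'time': 0.7, 'joint_pos': array([ 63.409,  21.805,  74.336,   0.   ,  83.858, -12.335]), 'qvel': array([-0.053,  0.1  ,  0.064,  0.098,  0.058, -0.009]), 'joint_efforts': array([ -0.001, -43.772, -22.471,   0.071,   0.031,  -0.   ]), 'ee_pos': array([0.135, 0.533, 0.239]), 'eef_rot': array([[-0.969,  0.246,  0.   ],
       [ 0.246,  0.969,  0.   ],
       [ 0.   ,  0.   , -1.   ]]), 'contact_force': array([ 0.528, -0.072, -0.71 ]), 'wrist_torque': array([-0.035,  0.002,  0.019]), 'opening': 0.99963060393614}
```

View pics/top0.png

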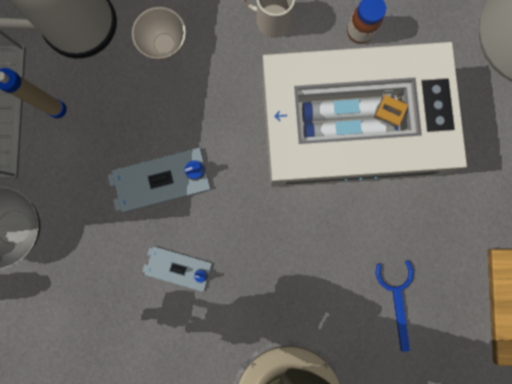

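View pics/scene0.png

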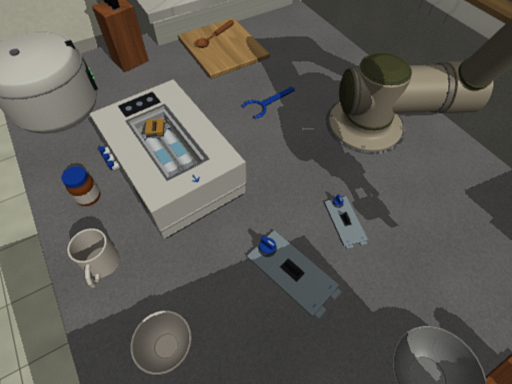

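The top view shows the large cover at (160,180), with tongues at its left end and the stud at (194,169). The small look-alike is at (178,268). The bay runs from (300,85) to (420,140), with the arrow at (280,116), and there is a yellow-orange object in it at (391,110). I'll enlarge and measure.

Run:
```python
from h import *
np.set_printoptions(precision=3,suppress=True,linewidth=150)
im=cv2.imread("pics/top0.png");d=np.load("pics/top0d.npy");C=cloud("top",d)
a=cv2.resize(im[70:190,255:475],None,fx=3,fy=3,interpolation=cv2.INTER_CUBIC)
b=cv2.resize(im[140:300,100:220],None,fx=3,fy=3,interpolation=cv2.INTER_CUBIC)
h=480
canvas=np.zeros((480,800,3),np.uint8);a=cv2.resize(a,(500,273));canvas[:273,:500]=a;b=cv2.resize(b,(300,400));canvas[:400,500:800]=b
s=cv2.imread("pics/scene0.png")[100:190,120:220];canvas[275:475,0:222]=cv2.resize(s,(222,200),interpolation=cv2.INTER_CUBIC)
cv2.imwrite("pics/crop1.png",canvas)
Z=C[...,2]
print("bay z rows"); print((Z[78:146:4,294:424:6]*1000).astype(int))
print("orange",(Z[92:132:3,370:416:3]*1000).astype(int))
def rect(mask):
    n,l,st,ce=cv2.connectedComponentsWithStats(mask.astype(np.uint8));k=1+np.argmax(st[1:,4]);P=C[l==k]
    return st[k],P
sub=np.zeros_like(Z,bool);sub[30:200,240:490]=1
st,P=rect((abs(Z-.14)<.006)&sub);print(st,P.mean(0),cv2.minAreaRect((P[:,:2]*1000).astype(np.float32)))
sub[:]=0;sub[145:220,100:215]=1
st,P=rect((Z>.006)&(Z<.016)&sub);print(st,np.median(P,0),cv2.minAreaRect((P[:,:2]*1000).astype(np.float32)))
hsv=cv2.cvtColor(im,cv2.COLOR_BGR2HSV)
m=(hsv[...,2]<60)&sub&(Z>.02);print("grip",m.sum(),C[m].mean(0))
m=(hsv[...,0]>100)&(hsv[...,0]<130)&(hsv[...,1]>150)&sub;print("stud",m.sum(),C[m].mean(0),C[m][:,2].max())
print("table z",np.median(Z[220:240,60:120]),np.median(Z[200:230,300:360]))
```

```text
bay z rows
[[140 142 140 138 140 141 140 138 139 139 139 140 138 137 140 139 140 139 139 138 138 140]
 [142 137 140 140 141 137 139 138 140 139 139 139 140 137 141 139 136 136 135 131 140 141]
 [139 141 141 140 139 142 138 136 134 132 130 131 128 131 128 131 130 128 131 132 140 139]
 [139 130 131 130 130 128 130 130 129 132 129 125 126 123 117 122 122  88  89 131 138 141]
 [140 130 127 124 120 118 118  90  87  85  80  79  76  75  73 114 111  64  89 128 140 139]
 [140  82  76  76  72  69  69  62  59  56  58  56  85  90  92 127 128  57  85 129 139 140]
 [137  59  92  87  91  94  93 100  98  99 100  97  96  99  98 127 128 129 126 129 138 141]
 [139  60 100  95  98  99  99  99 100  99  99  98  97  98 116 116 126 128 128 128 137 139]
 [141  60 101 100  99  97  97 102 100  99  97  95  97  94 127 128 116 119 125 126 132 138]
 [142  57  98  98  97  94  93  91  92  91  93  89  88  88 129 130 128 115 130 123 131 139]
 [140  58  92  92  85  84  88  85  82  78  56  59  58  86 116 129 128 128  75 122 129 140]
 [138  58  91  93  88  93  90  98  99 100 100 101  95  96  96 113 122 128  74 120 129 14
[... 1134 characters left out ...]
]
 [ 96  99  97  97 115 113 114 124 129 131  61  76  92 124 130 839]
 [ 98  98 101  98  97  99 114 114 117 121  61  78  90 122 131 130]
 [ 99  97  95  98  97  95 110 112 112  99  58  72  89 120 130 131]
 [ 96  94  95  94  94  93 121 131 132 130 127 131 128 131 130 131]]
[  263    42   204   139 18267] [ 0.581 -0.132  0.14 ] ((583.60009765625, -128.75453186035156), (240.9814453125, 360.8626403808594), 4.327820301055908)
[ 111  147  100   65 3549] [0.461 0.288 0.01 ] ((464.7088928222656, 283.7919006347656), (96.3665771484375, 206.81527709960938), 15.090993881225586)
grip 132 [0.465 0.279 0.036]
stud 222 [0.484 0.203 0.035] 0.05258302217336719
table z 0.00012512461842223432 0.000290798556444094
```

View pics/crop1.png

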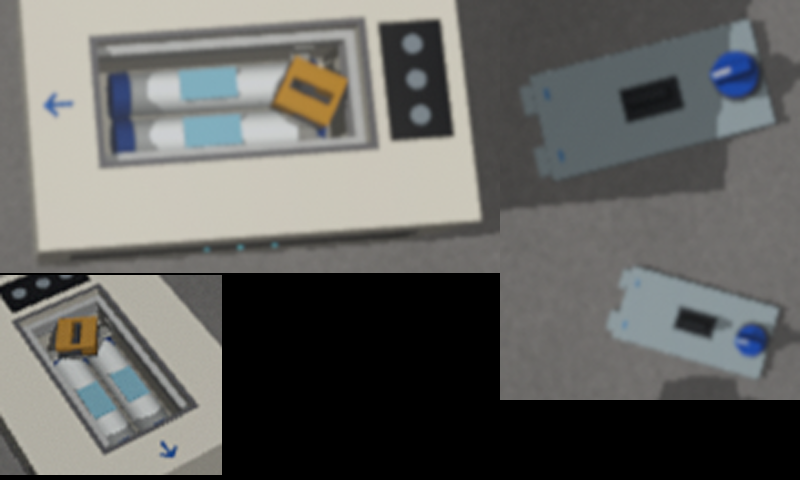

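The orange thing at (391,110) is the brass receptacle itself, at purifier (0,-58), and its slot is visible. There are two covers: large at (160,180), about 96x200 mm, and small at (178,268). The large one fits the description and the crop confirms it. Next I'll refine the poses and the slot direction.

Run:
```python
from h import *
np.set_printoptions(precision=4,suppress=True,linewidth=150)
def plane(cam,px,z):
    p=ctrl.camera_params(cam);e=np.array(p["eye"]);r=to_world(cam,px,1.)-e
    return e+r*(z-e[2])/r[2]
def rectat(cam,mask,z):
    n,l,st,ce=cv2.connectedComponentsWithStats(mask.astype(np.uint8));k=1+np.argmax(st[1:,4])
    c=cv2.findContours((l==k).astype(np.uint8),0,1)[0];c=max(c,key=cv2.contourArea)[:,0].astype(float)
    W=np.array([plane(cam,q,z)[:2] for q in c])*1000
    return st[k,4],cv2.minAreaRect(W.astype(np.float32))
for cam,box,ob in (("top",(145,215,100,215),(92,132,370,412)),("scene",(225,320,240,345),(112,140,140,170))):
    im=cv2.imread(f"pics/{cam}0.png");d=np.load(f"pics/{cam}0d.npy");C=cloud(cam,d);Z=C[...,2]
    hsv=cv2.cvtColor(im,cv2.COLOR_BGR2HSV)
    s=np.zeros_like(Z,bool);s[box[0]:box[1],box[2]:box[3]]=1
    print(cam,"cover",rectat(cam,s&(Z>.0055)&(Z<.07),.010))
    print("griptop",rectat(cam,s&(hsv[...,2]<55)&(Z>.03),.038))
    blue=s&(hsv[...,0]>100)&(hsv[...,0]<130)&(hsv[...,1]>150)&(Z>.022)
    print("stud",rectat(cam,blue,.03),np.median(C[blue&(Z>.044)],0))
    m=(abs(Z-.14)<.005); print("purif",rectat(cam,cv2.morphologyEx(m.astype(np.uint8),cv2.MORPH_CLOSE,np.ones((5,5)))>0,.14))
    for l in("lip","bay_home"):
        r=ctrl.tip_of(cam,l)
        if r: print(l,plane(cam,r[0]["position"],.14 if l=="lip" else .13))
    o=np.zeros_like(s);o[ob[0]:ob[1],ob[2]:ob[3]]=1
    orange=o&(hsv[...,0]>8)&(hsv[...,0]<30)&(hsv[...,1]>100)
    lit=orange&(Z>.123)
    print("recept",rectat(cam,cv2.morphologyEx(lit.astype(np.uint8),cv2.MORPH_CLOSE,np.ones((7,7)))>0,.129))
    er=cv2.erode(cv2.morphologyEx(lit.astype(np.uint8),cv2.MORPH_CLOSE,np.ones((9,9))),np.ones((5,5)))>0
    slot=er&((Z<.122)|(hsv[...,2]<np.median(hsv[...,2][lit])*.7))
    pts=np.array([plane(cam,(u,v),.128)[:2] for v,u in zip(*np.where(slot))])
    if len(pts)>4:
        w,V=np.linalg.eigh(np.cov(pts.T));a=V[:,1];a=a*np.sign(a[1]);print("slot",len(pts),pts.mean(0),np.sqrt(w),"dir from +y, ccw deg",np.degrees(np.arctan2(-a[0],a[1])))
```

```text
top cover (np.int32(3978), ((464.4219055175781, 283.02545166015625), (96.51396179199219, 205.5940704345703), 15.245256423950195))
griptop (np.int32(113), ((465.114990234375, 278.7743225097656), (12.77790355682373, 39.876461029052734), 15.793365478515625))
stud (np.int32(220), ((484.7167053222656, 204.3332977294922), (37.37440872192383, 35.850440979003906), 10.638520240783691)) [0.4867 0.1991 0.0493]
purif (np.int32(18332), ((583.061279296875, -128.43460083007812), (240.85385131835938, 360.5003967285156), 4.371499061584473))
lip [ 0.5758 -0.0081  0.14  ]
bay_home [ 0.5849 -0.1036  0.13  ]
recept (np.int32(599), ((586.9554443359375, -185.4420623779297), (48.753597259521484, 46.279876708984375), 65.28687286376953))
slot 91 [ 0.5874 -0.1861] [0.0027 0.0104] dir from +y, ccw deg -24.381997911293734
scene cover (np.int32(3526), ((466.7504577636719, 279.99591064453125), (97.34650421142578, 218.6455078125), 14.998178482055664))
griptop (np.int32(102), ((468.3063049316406, 279.6838073730469), (13.857507705688477, 38.0220947265625), 15.15735912322998))
stud (np.int32(194), ((488.6148376464844, 204.70611572265625), (38.15142822265625, 38.88190460205078), 36.61262893676758)) [0.4892 0.2021 0.0496]
purif (np.int32(8498), ((583.8519897460938, -129.57376098632812), (240.7043914794922, 366.4054870605469), 4.305449962615967))
lip [ 0.5737 -0.0052  0.14  ]
bay_home [ 0.5833 -0.1117  0.13  ]
recept (np.int32(263), ((588.9712524414062, -186.29771423339844), (50.07514190673828, 45.986778259277344), 61.06236267089844))
slot 40 [ 0.5881 -0.1885] [0.003  0.0103] dir from +y, ccw deg -27.283334834696365
```

Request:
apply_moves(
  linear=[
    [-0.032, -0.0137, 0.006],
    [-0.064, -0.0274, 0.012],
    [-0.096, -0.0411, 0.018],
    [-0.128, -0.0548, 0.024],
    [-0.16, -0.0685, 0.03],
    [-0.192, -0.0822, 0.036],
    [-0.224, -0.0959, 0.042],
    [-0.256, -0.1096, 0.048],
  ],
  twist=[
    [0, 0, 5],
    [0, 0, 10],
    [0, 0, 15],
    [0, 0, 20],
    [0, 0, 25],
    [0, 0, 30],
    [0, 0, 35],
    [0, 0, 40],
  ],
  claw=-0.2,
)

```text
time: 1.57
ee_pos: [0.3577, 0.3626, 0.1906]
eef_rot: [[-0.581, 0.814, 0.0], [0.814, 0.581, 0.0], [0.0, 0.0, -1.0]]
contact_force: [0.4, 0.9, -0.1]
opening: 0.602
```

```bash
cat >> h.py <<'E'
np.set_printoptions(precision=4,suppress=True,linewidth=150)
from scipy.spatial.transform import Rotation as Ro
def go(x,y,z,yang):
    "shift and twist in tool axes to TCP x,y,z pointing down, tool y at yang deg"
    s=ctrl.get_state();R=np.array(s["eef_rot"]);a=np.radians(yang);Y=np.array([np.cos(a),np.sin(a),0]);Zt=np.array([0,0,-1.])
    T=np.stack([np.cross(Y,Zt),Y,Zt],1)
    print("t",round(s["time"],2),"pos",s["ee_pos"],"yang",np.degrees(np.arctan2(R[1,1],R[0,1])),"F",s["contact_force"],"op",s["opening"])
    print("lin",R.T@(np.array([x,y,z])-s["ee_pos"]),"twist",Ro.from_matrix(R.T@T).as_rotvec(degrees=True))
E
python3 -c "
from h import *
go(.4665,.2792,.1,15.2)"
```

```text
t 1.57 pos [0.3577 0.3626 0.1906] yang 35.495866743867495 F [ 0.3721  0.8995 -0.0613] op 0.6023929619393926
lin [-0.131   0.0401  0.0907] twist [ 0.0219 -0.0047 20.2959]
```

Request:
apply_moves(
  linear=[
    [-0.022, 0.007, 0.015],
    [-0.044, 0.014, 0.03],
    [-0.066, 0.02, 0.045],
    [-0.088, 0.027, 0.06],
    [-0.11, 0.034, 0.075],
    [-0.131, 0.04, 0.09],
    [-0.131, 0.04, 0.09],
    [-0.131, 0.04, 0.09],
  ],
  twist=[
    [0, 0, 4],
    [0, 0, 8],
    [0, 0, 12],
    [0, 0, 16],
    [0, 0, 20.3],
    [0, 0, 20.3],
    [0, 0, 20.3],
    [0, 0, 20.3],
  ],
)

```text
time: 2.23
ee_pos: [0.4666, 0.2786, 0.1001]
eef_rot: [[-0.261, 0.965, -0.001], [0.965, 0.261, -0.0], [0.0, -0.001, -1.0]]
contact_force: [-0.1, 0.7, 0.0]
opening: 0.604
```

Run:
```python
from h import *
im,d=snap("scene")
cv2.imwrite("pics/s1.png",cv2.resize(im[180:330,200:360],(800,600)[:2] if 0 else (640,600),interpolation=cv2.INTER_CUBIC))
go(.4665,.2792,.015,15.2)
```

```text
t 2.28 pos [0.4662 0.2793 0.1008] yang 15.18306469827623 F [0.2264 0.5287 0.3007] op 0.6031323542076021
lin [-0.0002  0.0003  0.0858] twist [-0.0033 -0.0178 -0.0169]
```

View pics/s1.png

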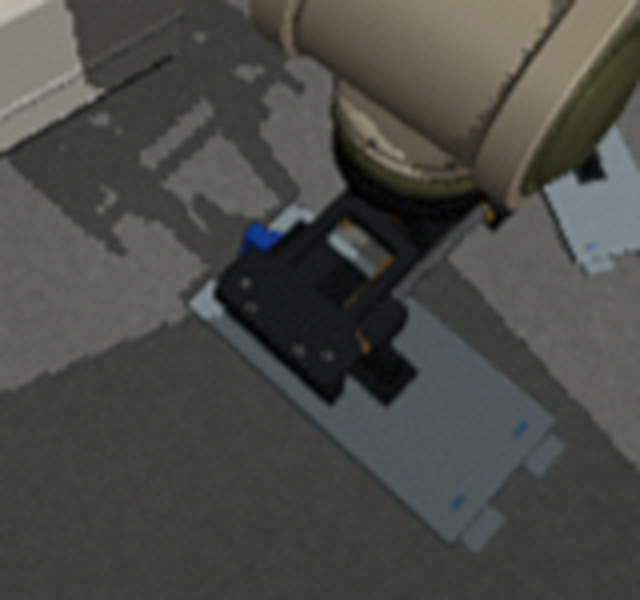

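The gripper is over the cover's bar, at crop (360,370), with its jaws across the bar. Descending.

Request:
apply_moves(
  linear=[
    [0, 0, 0.02],
    [0, 0, 0.04],
    [0, 0, 0.055],
    [0, 0, 0.068],
    [0, 0, 0.076],
    [0, 0, 0.082],
    [0, 0, 0.085],
    [0, 0, 0.085],
  ],
  twist=[
    [0, 0, 0],
    [0, 0, 0],
    [0, 0, 0],
    [0, 0, 0],
    [0, 0, 0],
    [0, 0, 0],
    [0, 0, 0],
    [0, 0, 0],
  ],
)

```text
time: 2.95
ee_pos: [0.4661, 0.2796, 0.0159]
eef_rot: [[-0.262, 0.965, 0.0], [0.965, 0.262, 0.0], [0.0, 0.0, -1.0]]
contact_force: [0.7, 0.6, -0.3]
opening: 0.6
```

Request:
apply_moves(
  linear=[
    [0, 0, 0],
    [0, 0, 0],
    [0, 0, 0],
    [0, 0, 0],
    [0, 0, 0],
    [0, 0, 0],
  ],
  twist=[
    [0, 0, 0],
    [0, 0, 0],
    [0, 0, 0],
    [0, 0, 0],
    [0, 0, 0],
    [0, 0, 0],
  ],
  claw=1,
  newtons=30,
)

```text
time: 3.45
ee_pos: [0.4662, 0.2796, 0.0161]
eef_rot: [[-0.262, 0.965, 0.0], [0.965, 0.262, 0.001], [0.0, 0.0, -1.0]]
contact_force: [1.0, 0.2, -0.0]
opening: 0.17
```

Request:
apply_moves(
  linear=[
    [0, 0, -0.004],
    [0, 0, -0.01],
    [0, 0, -0.025],
    [0, 0, -0.05],
    [0, 0, -0.08],
    [0, 0, -0.11],
    [0, 0, -0.14],
    [0, 0, -0.17],
  ],
  twist=[
    [0, 0, 0],
    [0, 0, 0],
    [0, 0, 0],
    [0, 0, 0],
    [0, 0, 0],
    [0, 0, 0],
    [0, 0, 0],
    [0, 0, 0],
  ],
)

```text
time: 4.12
ee_pos: [0.4656, 0.2793, 0.1879]
eef_rot: [[-0.262, 0.965, -0.0], [0.965, 0.262, 0.0], [0.0, 0.0, -1.0]]
contact_force: [0.4, 0.1, -3.2]
opening: 0.13
```

```bash
python3 -c "
from h import *
go(.5826,-.1236,.195,4.35)"
```

```text
t 4.12 pos [0.4656 0.2793 0.1879] yang 15.20647877031726 F [ 0.399   0.0933 -3.164 ] op 0.1298393068041227
lin [-0.4195  0.0073 -0.0073] twist [ 0.0036 -0.0232 10.8565]
```

Request:
apply_moves(
  linear=[
    [-0.01, 0, -0.002],
    [-0.03, 0, -0.004],
    [-0.06, 0.001, -0.006],
    [-0.09, 0.002, -0.008],
    [-0.12, 0.002, -0.01],
    [-0.15, 0.003, -0.01],
    [-0.18, 0.003, -0.01],
    [-0.21, 0.004, -0.01],
  ],
  twist=[
    [0, 0, 0.5],
    [0, 0, 1],
    [0, 0, 2],
    [0, 0, 3],
    [0, 0, 4],
    [0, 0, 5],
    [0, 0, 5.5],
    [0, 0, 6],
  ],
)

```text
time: 4.78
ee_pos: [0.524, 0.0759, 0.197]
eef_rot: [[-0.159, 0.987, -0.002], [0.987, 0.159, 0.001], [0.001, -0.002, -1.0]]
contact_force: [1.4, -0.2, -1.9]
opening: 0.133
```

```bash
python3 -c "
from h import *
go(.5826,-.1236,.190,4.35)"
```

```text
t 4.78 pos [0.524  0.0759 0.197 ] yang 9.15124976027783 F [ 1.4081 -0.1742 -1.8748] op 0.13349803657934517
lin [-0.2063  0.0261  0.0068] twist [-0.0955 -0.0407  4.8012]
```

Request:
apply_moves(
  linear=[
    [-0.03, 0.004, 0],
    [-0.06, 0.008, 0],
    [-0.09, 0.012, 0],
    [-0.12, 0.016, 0],
    [-0.15, 0.02, 0.002],
    [-0.18, 0.024, 0.004],
    [-0.2, 0.026, 0.006],
    [-0.206, 0.026, 0.007],
  ],
  twist=[
    [0, 0, 1],
    [0, 0, 2],
    [0, 0, 3],
    [0, 0, 4],
    [0, 0, 4.8],
    [0, 0, 4.8],
    [0, 0, 4.8],
    [0, 0, 4.8],
  ],
)

```text
time: 5.45
ee_pos: [0.5822, -0.1266, 0.1882]
eef_rot: [[-0.073, 0.997, -0.004], [0.997, 0.073, 0.001], [0.001, -0.004, -1.0]]
contact_force: [-0.1, 0.4, -3.1]
opening: 0.133
```

Request:
apply_moves(
  linear=[
    [0, 0, 0],
    [0, 0, 0],
  ],
  twist=[
    [0, 0, 0],
    [0, 0, 0],
  ],
)

```text
time: 5.62
ee_pos: [0.5815, -0.1265, 0.1873]
eef_rot: [[-0.072, 0.997, -0.006], [0.997, 0.072, 0.002], [0.002, -0.005, -1.0]]
contact_force: [-0.1, 0.0, -2.9]
opening: 0.131
```

Run:
```python
from h import *
go(.5826,-.1236,.190,4.35)
can=np.zeros((560,800,3),np.uint8)
for i,n in enumerate(("top","scene")):
    im,d=snap(n);cv2.imwrite(f"pics/{n}2.png",im);np.save(f"pics/{n}2d.npy",d)
    r=im[40:190,250:470] if n=="top" else im[70:240,80:260]
    r=cv2.resize(r,(400,int(400*r.shape[0]/r.shape[1])),interpolation=cv2.INTER_CUBIC);can[:r.shape[0],i*400:i*400+400]=r
    C=cloud(n,d);Z=C[...,2];m=(Z>.176)&(Z<.19)&(abs(C[...,0]-.583)<.07)&(C[...,1]>-.27)&(C[...,1]<.02)
    P=C[m];print(n,m.sum(),np.median(P[:,2]),P[:,:2].min(0),P[:,:2].max(0),cv2.minAreaRect((P[:,:2]*1000).astype(np.float32)))
    A=np.c_[P[:,:2],np.ones(len(P))];print("plane",np.linalg.lstsq(A,P[:,2],rcond=None)[0])
    for l in("cover_base","cover_grip","stud_wing"):
        print(l,[(np.round(q["position"],1),round(q["score"],2)) for q in ctrl.tip_of(n,l)[:3]])
cv2.imwrite("pics/c2.png",can)
```

```text
t 5.62 pos [ 0.5815 -0.1265  0.1873] yang 4.120318123289141 F [-0.0692  0.041  -2.9407] op 0.1305196440561521
lin [ 0.0029  0.0013 -0.0027] twist [-0.3125 -0.1106 -0.23  ]
top 1923 0.1804739980106257 [ 0.5265 -0.099 ] [ 0.6269 -0.012 ] ((576.35693359375, -57.47780990600586), (97.36856842041016, 88.02032470703125), 2.9595699310302734)
plane [-0.0041 -0.0075  0.1823]
cover_base []
cover_grip []
stud_wing []
scene 1993 0.18206769745288853 [ 0.5277 -0.2283] [ 0.6369 -0.0117] ((582.009521484375, -120.3901596069336), (96.64881134033203, 214.84849548339844), 4.182310104370117)
plane [-0.0058 -0.0072  0.1846]
cover_base [(array([163.7, 124.2]), 0.78), (array([344.1, 222.8]), 0.65)]
cover_grip [(array([346.3, 216.3]), 0.86), (array([165.3, 121.3]), 0.8)]
stud_wing [(array([344.1, 198.1]), 0.47)]
```

View pics/c2.png

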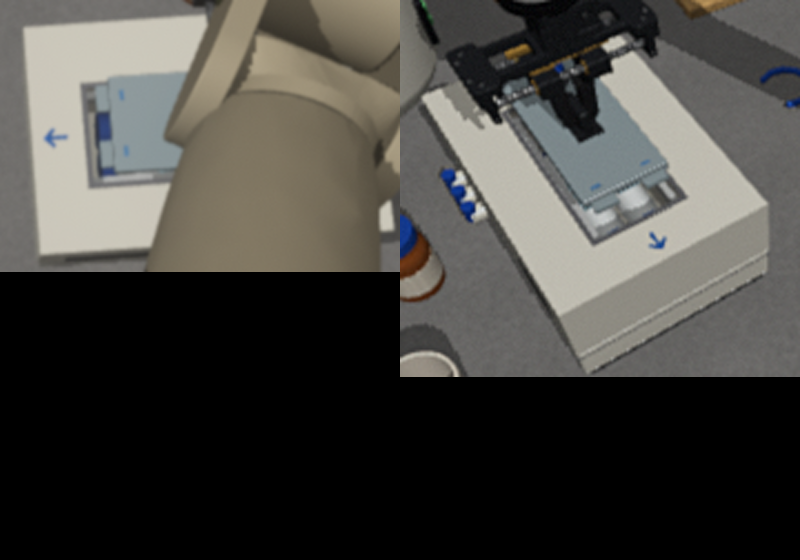

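The cover is held square over the bay. Both cameras put its centre within about 1 mm of the TCP. I'll align it and lower it in steps.

Request:
apply_moves(
  linear=[
    [0.001, 0.0005, 0.003],
    [0.002, 0.001, 0.008],
    [0.003, 0.0015, 0.013],
    [0.003, 0.0015, 0.018],
    [0.003, 0.0015, 0.022],
    [0.003, 0.0015, 0.025],
    [0.003, 0.0015, 0.025],
  ],
  twist=[
    [-0.1, -0.1, -0.2],
    [-0.2, -0.1, -0.2],
    [-0.3, -0.1, -0.2],
    [-0.3, -0.1, -0.2],
    [-0.3, -0.1, -0.2],
    [-0.3, -0.1, -0.2],
    [-0.3, -0.1, -0.2],
  ],
)

```text
time: 6.6
ee_pos: [0.5832, -0.123, 0.1625]
eef_rot: [[-0.077, 0.997, 0.001], [0.997, 0.077, -0.0], [-0.0, 0.001, -1.0]]
contact_force: [0.3, 0.4, -3.1]
opening: 0.13
```

Run:
```python
from h import *
go(.5826,-.1236,.1475,4.35)
n="scene";im,d=snap(n);C=cloud(n,d);Z=C[...,2]
m=(Z>.147)&(Z<.163)&(abs(C[...,0]-.583)<.08)&(C[...,1]>-.24)&(C[...,1]<.02)
P=C[m].astype(float);a=np.radians(4.35);R=np.array([[np.cos(a),-np.sin(a)],[np.sin(a),np.cos(a)]])
Q=(P[:,:2]-[.583,-.1286])@R
print(m.sum(),np.median(P[:,2]),np.percentile(Q,[0.5,99.5],axis=0),cv2.minAreaRect((P[:,:2]*1000).astype(np.float32)))
```

```text
t 6.6 pos [ 0.5832 -0.123   0.1625] yang 4.400229562473045 F [ 0.3351  0.445  -3.1035] op 0.12995940559124272
lin [-0.0006 -0.0006  0.015 ] twist [0.0354 0.0192 0.0502]
1969 0.1560643046814827 [[-0.0463 -0.0878]
 [ 0.0489  0.1165]] ((583.0355834960938, -115.73807525634766), (96.19463348388672, 210.56451416015625), 4.426263332366943)
```

Request:
apply_moves(
  linear=[
    [-0.0006, -0.0007, 0.002],
    [-0.0006, -0.0007, 0.004],
    [-0.0006, -0.0007, 0.006],
    [-0.0006, -0.0007, 0.008],
    [-0.0006, -0.0007, 0.01],
    [-0.0006, -0.0007, 0.012],
    [-0.0006, -0.0007, 0.013],
    [-0.0006, -0.0007, 0.013],
  ],
  twist=[
    [0, 0, 0],
    [0, 0, 0],
    [0, 0, 0],
    [0, 0, 0],
    [0, 0, 0],
    [0, 0, 0],
    [0, 0, 0],
    [0, 0, 0],
  ],
)

```text
time: 7.32
ee_pos: [0.5826, -0.1236, 0.1497]
eef_rot: [[-0.077, 0.997, 0.001], [0.997, 0.077, -0.0], [-0.0, 0.001, -1.0]]
contact_force: [0.7, 0.0, -2.4]
opening: 0.134
```

Request:
apply_moves(
  linear=[
    [0, 0, 0.001],
    [0, 0, 0.0015],
    [0, 0, 0.002],
    [0, 0, 0.002],
  ],
  twist=[
    [0, 0, 0],
    [0, 0, 0],
    [0, 0, 0],
    [0, 0, 0],
  ],
)

```text
time: 7.65
ee_pos: [0.5826, -0.1236, 0.1477]
eef_rot: [[-0.077, 0.997, 0.001], [0.997, 0.077, -0.0], [-0.0, 0.001, -1.0]]
contact_force: [-0.0, 0.4, -2.3]
opening: 0.131
```

Request:
apply_moves(
  linear=[
    [0, 0, 0.0005],
    [0, 0, 0.001],
    [0, 0, 0.001],
    [0, 0, 0.001],
  ],
  twist=[
    [0, 0, 0],
    [0, 0, 0],
    [0, 0, 0],
    [0, 0, 0],
  ],
)

```text
time: 7.98
ee_pos: [0.5827, -0.1236, 0.1471]
eef_rot: [[-0.077, 0.997, 0.001], [0.997, 0.077, -0.001], [-0.001, 0.001, -1.0]]
contact_force: [-1.5, 1.1, 1.0]
opening: 0.137
```

Request:
apply_moves(
  linear=[
    [0, 0, 0.0005],
    [0, 0, 0.001],
    [0, 0, 0.001],
    [0, 0, 0.001],
  ],
  twist=[
    [0, 0, 0],
    [0, 0, 0],
    [0, 0, 0],
    [0, 0, 0],
  ],
)

```text
time: 8.32
ee_pos: [0.5827, -0.1236, 0.1471]
eef_rot: [[-0.077, 0.997, 0.002], [0.997, 0.077, -0.001], [-0.001, 0.002, -1.0]]
contact_force: [-3.7, 1.3, 7.6]
opening: 0.128
```

Request:
apply_moves(
  linear=[
    [0, 0, -0.0003],
    [0, 0, -0.0003],
  ],
  twist=[
    [0, 0, 0],
    [0, 0, 0],
  ],
)

```text
time: 8.48
ee_pos: [0.5827, -0.1237, 0.1472]
eef_rot: [[-0.077, 0.997, 0.002], [0.997, 0.077, -0.001], [-0.001, 0.002, -1.0]]
contact_force: [-0.1, -0.4, -2.5]
opening: 0.133
```

Run:
```python
from h import *
go(.5811,-.1038,.147,4.35)
n="scene";im,d=snap(n);C=cloud(n,d);Z=C[...,2].astype(float);hsv=cv2.cvtColor(im,cv2.COLOR_BGR2HSV)
a=np.radians(4.35);R=np.array([[np.cos(a),-np.sin(a)],[np.sin(a),np.cos(a)]])
Q=(C[...,:2].astype(float)-[.583,-.1286])@R
for y in (-.03,0,.03,.06,.09,.1,.11,.118):
    print(y,[round(float(np.median(Z[(abs(Q[...,0]-x)<.005)&(abs(Q[...,1]-y)<.005)&(Z<.146)&(Z>.05)]))*1000,1) for x in (-.06,-.04,-.028,0,.028,.04,.06)])
r=im[70:200,110:240];cv2.imwrite("pics/c3.png",cv2.resize(r,(600,600),interpolation=cv2.INTER_CUBIC))
```

```text
t 8.48 pos [ 0.5827 -0.1237  0.1472] yang 4.406015789347098 F [-0.1183 -0.4229 -2.4554] op 0.13299962142458807
lin [ 0.0199 -0.0001  0.0002] twist [0.1244 0.0733 0.0559]
-0.03 [141.1, 141.7, nan, nan, 141.5, 141.4, 140.0]
0 [141.3, 141.2, 140.8, nan, 140.9, 140.7, 140.7]
0.03 [140.4, 141.1, 140.7, 140.9, 141.2, 141.3, 140.4]
0.06 [140.5, 141.1, 140.6, 141.2, 140.7, 140.9, 140.3]
0.09 [140.8, 141.1, 141.3, 140.7, 141.2, 141.5, 140.6]
0.1 [140.7, 139.9, 139.8, 140.2, 140.4, 139.8, 140.5]
0.11 [140.5, 134.8, 135.2, nan, 135.3, 134.6, 140.4]
0.118 [140.5, 140.8, 140.2, 141.1, 140.4, 141.4, 140.8]
  return _methods._mean(a, axis=axis, dtype=dtype,
  ret = ret.dtype.type(ret / rcount)
```

View pics/c3.png

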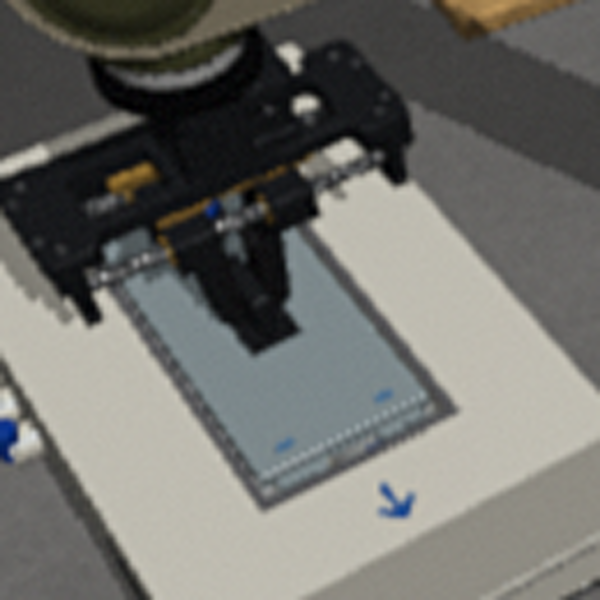

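The cover is flush in the rebate, with its tongues short of the lip at crop (260-440,410-490). Sliding it +y, which is tool +x.

Request:
apply_moves(
  linear=[
    [0.002, 0, 0],
    [0.004, 0, 0],
    [0.006, 0, 0],
    [0.008, 0, 0],
    [0.01, 0, 0],
    [0.011, 0, 0],
    [0.012, 0, 0],
    [0.012, 0, 0],
  ],
  twist=[
    [0, 0, 0],
    [0, 0, 0],
    [0, 0, 0],
    [0, 0, 0],
    [0, 0, 0],
    [0, 0, 0],
    [0, 0, 0],
    [0, 0, 0],
  ],
)

```text
time: 9.2
ee_pos: [0.5818, -0.1113, 0.1471]
eef_rot: [[-0.077, 0.997, 0.002], [0.997, 0.077, -0.001], [-0.001, 0.002, -1.0]]
contact_force: [0.6, -0.3, -0.1]
opening: 0.133
```

Request:
apply_moves(
  linear=[
    [0.0005, 0, 0],
    [0.001, 0, 0],
    [0.0015, 0, 0],
    [0.002, 0, 0],
    [0.002, 0, 0],
  ],
  twist=[
    [0, 0, 0],
    [0, 0, 0],
    [0, 0, 0],
    [0, 0, 0],
    [0, 0, 0],
  ],
)

```text
time: 9.62
ee_pos: [0.5816, -0.11, 0.1471]
eef_rot: [[-0.077, 0.997, 0.002], [0.997, 0.077, -0.002], [-0.002, 0.002, -1.0]]
contact_force: [-0.1, -4.8, -0.2]
opening: 0.134
```

Request:
apply_moves(
  linear=[
    [0.0005, 0, 0],
    [0.001, 0, 0],
    [0.0015, 0, 0],
    [0.0015, 0, 0],
  ],
  twist=[
    [0, 0, 0],
    [0, 0, 0],
    [0, 0, 0],
    [0, 0, 0],
  ],
)

```text
time: 9.95
ee_pos: [0.5815, -0.1099, 0.1473]
eef_rot: [[-0.076, 0.997, 0.002], [0.997, 0.076, -0.005], [-0.005, 0.002, -1.0]]
contact_force: [-1.3, -9.3, -0.5]
opening: 0.131
```

Request:
apply_moves(
  linear=[
    [0, 0, 0],
    [0, 0, 0],
    [0, 0, 0],
    [0, 0, 0],
  ],
  twist=[
    [0, 0, 0],
    [0, 0, 0],
    [0, 0, 0],
    [0, 0, 0],
  ],
  claw=-0.3,
)

```text
time: 10.28
ee_pos: [0.5815, -0.1095, 0.1472]
eef_rot: [[-0.076, 0.997, 0.002], [0.997, 0.076, -0.004], [-0.004, 0.002, -1.0]]
contact_force: [0.5, -0.2, 0.1]
opening: 0.41
```

Request:
apply_moves(
  linear=[
    [0, 0, -0.005],
    [0, 0, -0.015],
    [0, 0, -0.03],
    [-0.01, 0, -0.05],
    [-0.04, 0, -0.075],
    [-0.08, 0, -0.1],
    [-0.12, 0, -0.12],
    [-0.15, 0, -0.14],
  ],
  twist=[
    [0, 0, 0],
    [0, 0, 0],
    [0, 0, 0],
    [0, 0, 0],
    [0, 0, 0],
    [0, 0, 0],
    [0, 0, 0],
    [0, 0, 0],
  ],
)

```text
time: 10.95
ee_pos: [0.5921, -0.2573, 0.2884]
eef_rot: [[-0.077, 0.997, 0.003], [0.997, 0.077, -0.004], [-0.005, 0.003, -1.0]]
contact_force: [1.0, -0.8, 0.3]
opening: 0.65
```

Run:
```python
from h import *
go(.5874,-.1864,.25,4.35)
can=np.zeros((600,800,3),np.uint8)
for n in ("top","scene"):
    im,d=snap(n);cv2.imwrite(f"pics/{n}4.png",im);np.save(f"pics/{n}4d.npy",d)
    C=cloud(n,d);Z=C[...,2].astype(float);hsv=cv2.cvtColor(im,cv2.COLOR_BGR2HSV)
    for l in("cover_base","cover_grip","stud_wing"):
        print(n,l,[(np.round(q["position"],1),round(q["score"],2)) for q in ctrl.tip_of(n,l)[:3]])
    u,v=project(n,[.582,-.11,.14]);u,v=int(u),int(v);print(u,v)
    r=im[max(v-70,0):v+70,u-90:u+90];r=cv2.resize(r,(400,int(400*r.shape[0]/r.shape[1])),interpolation=cv2.INTER_CUBIC)
    can[:r.shape[0],(0 if n=="top" else 400):][:, :400]=r
cv2.imwrite("pics/c4.png",can[:330])
```

```text
t 10.95 pos [ 0.5921 -0.2573  0.2884] yang 4.413919126742673 F [ 1.0453 -0.8311  0.2581] op 0.6500104648327288
lin [0.0712 0.0007 0.0381] twist [0.1485 0.2635 0.0636]
top cover_base [(array([352.2, 110.7]), 0.96), (array([176.7, 267.5]), 0.61)]
top cover_grip [(array([176.7, 271.7]), 0.67), (array([352.4, 108.2]), 0.58)]
top stud_wing [(array([401.1,  99.9]), 0.76)]
353 110
scene cover_base [(array([343.9, 221.2]), 0.93), (array([166.8, 143.7]), 0.57), (array([170.2, 138.3]), 0.57)]
scene cover_grip [(array([173.8, 139.5]), 0.65), (array([348.2, 218.8]), 0.61)]
scene stud_wing [(array([150.7, 112.7]), 0.71), (array([345.7, 199.7]), 0.38)]
167 141
```

View pics/c4.png

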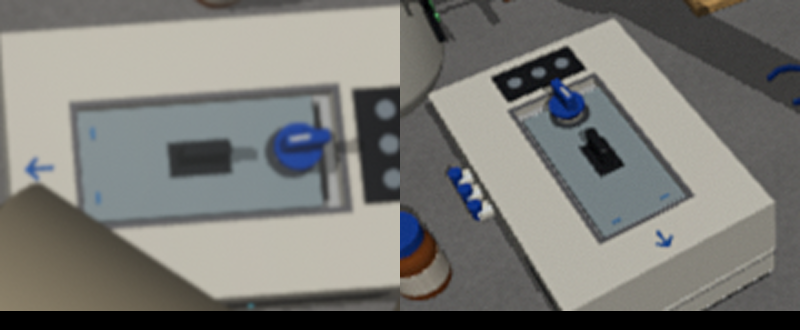

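The cover is home against the lip with no gap and the tongues are hidden. The stud is at top crop (300,145). Next I'll measure the wing's angle.

Run:
```python
from h import *
for n in ("top","scene"):
    im=cv2.imread(f"pics/{n}4.png");d=np.load(f"pics/{n}4d.npy")
    C=cloud(n,d).astype(float);Z=C[...,2]
    hsv=cv2.cvtColor(im,cv2.COLOR_BGR2HSV);b=(hsv[...,0]>100)&(hsv[...,0]<130)
    near=np.hypot(C[...,0]-.5874,C[...,1]+.187)<.035
    for z0 in(.168,.174):
        m=near&(Z>z0)&(Z<.19)&b;P=C[m]
        w,V=np.linalg.eigh(np.cov(P[:,:2].T));a=V[:,1]*np.sign(V[1,1])
        print(n,z0,m.sum(),P.mean(0),np.sqrt(w),"cw from cover y",4.4+np.degrees(np.arctan2(a[0],a[1])),cv2.minAreaRect((P[:,:2]*1000).astype(np.float32)))
    m=near&(Z>.150)&(Z<.165);print("flange",C[m].mean(0),np.median(Z[m]))
```

```text
top 0.168 167 [ 0.5855 -0.1845  0.1781] [0.0036 0.0106] cw from cover y -5.076046862221663 ((586.9255981445312, -185.8050537109375), (12.903175354003906, 36.369049072265625), 8.760202407836914)
top 0.174 143 [ 0.5862 -0.1852  0.1793] [0.0035 0.0104] cw from cover y -5.156038416836132 ((587.0709228515625, -186.1966094970703), (12.735206604003906, 35.550804138183594), 8.760201454162598)
flange [ 0.5837 -0.1835  0.1585] 0.15835606719073947
scene 0.168 79 [ 0.5887 -0.1847  0.1775] [0.0036 0.0114] cw from cover y -5.402735816252168 ((587.9736938476562, -188.3402099609375), (12.13943099975586, 37.02985382080078), 8.714770317077637)
scene 0.174 62 [ 0.5886 -0.1864  0.1793] [0.0034 0.0111] cw from cover y -4.303020360049263 ((588.2420654296875, -188.57737731933594), (11.438064575195312, 36.64435958862305), 5.838899612426758)
flange [ 0.5895 -0.183   0.1584] 0.15855255429455345
```

Request:
apply_moves(
  linear=[
    [0.01, 0, 0.005],
    [0.025, 0, 0.015],
    [0.04, 0, 0.03],
    [0.055, 0, 0.045],
    [0.068, 0.001, 0.06],
    [0.07, 0.001, 0.075],
    [0.07, 0.001, 0.085],
    [0.07, 0.001, 0.09],
  ],
  twist=[
    [0, 0, -1],
    [0, 0, -2],
    [0, 0, -3],
    [0, 0, -4],
    [0, 0, -4.9],
    [0.1, 0.2, -4.9],
    [0.1, 0.2, -4.9],
    [0.1, 0.2, -4.9],
  ],
)

```text
time: 12.02
ee_pos: [0.5877, -0.1842, 0.1943]
eef_rot: [[-0.164, 0.986, -0.003], [0.986, 0.164, 0.001], [0.001, -0.003, -1.0]]
contact_force: [-0.2, 0.1, -0.3]
opening: 0.654
```

```bash
python3 -c "
from h import *
go(.5874,-.187,.161,9.3)"
```

```text
t 12.02 pos [ 0.5877 -0.1842  0.1943] yang 9.43103073064177 F [-0.1719  0.0944 -0.2837] op 0.6536769617178411
lin [-0.0028 -0.0007  0.0333] twist [-0.1529 -0.0826  0.1309]
```

Request:
apply_moves(
  linear=[
    [-0.003, -0.0007, 0.005],
    [-0.003, -0.0007, 0.012],
    [-0.003, -0.0007, 0.018],
    [-0.003, -0.0007, 0.024],
    [-0.003, -0.0007, 0.029],
    [-0.003, -0.0007, 0.032],
    [-0.003, -0.0007, 0.033],
    [-0.003, -0.0007, 0.033],
  ],
  twist=[
    [0, 0, 0],
    [-0.15, -0.1, 0],
    [-0.15, -0.1, 0],
    [-0.15, -0.1, 0],
    [-0.15, -0.1, 0],
    [-0.15, -0.1, 0],
    [-0.15, -0.1, 0],
    [-0.15, -0.1, 0],
  ],
)

```text
time: 12.68
ee_pos: [0.5874, -0.1872, 0.1612]
eef_rot: [[-0.164, 0.986, -0.0], [0.986, 0.164, -0.0], [-0.0, -0.0, -1.0]]
contact_force: [-0.2, 0.3, 0.9]
opening: 0.653
```

Request:
apply_moves(
  linear=[
    [0, 0, 0],
    [0, 0, 0],
    [0, 0, 0],
    [0, 0, 0],
    [0, 0, 0],
    [0, 0, 0],
  ],
  twist=[
    [0, 0, 0],
    [0, 0, 0],
    [0, 0, 0],
    [0, 0, 0],
    [0, 0, 0],
    [0, 0, 0],
  ],
  claw=1,
  newtons=20,
)

```text
time: 13.18
ee_pos: [0.5875, -0.1873, 0.1613]
eef_rot: [[-0.164, 0.987, 0.0], [0.987, 0.164, -0.0], [-0.0, -0.0, -1.0]]
contact_force: [0.7, 0.8, -0.7]
opening: 0.22
```

```bash
python3 -c "
from h import *
go(.5874,-.187,.158,9.3);print(ctrl.get_state()['wrist_torque'])"
```

```text
t 13.18 pos [ 0.5875 -0.1873  0.1613] yang 9.425169211825994 F [ 0.668   0.7682 -0.7032] op 0.21953885459975497
lin [ 0.0003 -0.      0.0033] twist [-0.0014  0.0178  0.1252]
[-0.0224 -0.0035 -0.0632]
```

Request:
apply_moves(
  linear=[
    [0, 0, 0],
    [0, 0, 0],
    [0, 0, 0.0005],
    [0, 0, 0.001],
    [0, 0, 0.001],
  ],
  twist=[
    [0, 0, 0],
    [0, 0, 0],
    [0, 0, 0],
    [0, 0, 0],
    [0, 0, 0],
  ],
)

```text
time: 13.6
ee_pos: [0.5875, -0.1873, 0.1606]
eef_rot: [[-0.164, 0.986, 0.0], [0.986, 0.164, -0.001], [-0.001, 0.0, -1.0]]
contact_force: [-1.1, 0.1, 4.3]
opening: 0.136
```

Request:
apply_moves(
  linear=[
    [0, 0, 0.0005],
    [0, 0, 0.001],
    [0, 0, 0.001],
  ],
  twist=[
    [0, 0, 0],
    [0, 0, 0],
    [0, 0, 0],
  ],
)

```text
time: 13.85
ee_pos: [0.5875, -0.1872, 0.1597]
eef_rot: [[-0.164, 0.986, 0.001], [0.986, 0.164, -0.001], [-0.001, 0.0, -1.0]]
contact_force: [-0.4, 0.7, 4.8]
opening: 0.137
```

Request:
apply_moves(
  linear=[
    [0, 0, 0.0005],
    [0, 0, 0.001],
    [0, 0, 0.001],
  ],
  twist=[
    [0, 0, 0],
    [0, 0, 0],
    [0, 0, 0],
  ],
)

```text
time: 14.1
ee_pos: [0.5875, -0.1873, 0.1594]
eef_rot: [[-0.164, 0.986, 0.001], [0.986, 0.164, -0.001], [-0.001, 0.001, -1.0]]
contact_force: [-2.9, -0.8, 8.0]
opening: 0.137
```

It's on the hard stop at z 0.1594 with light force. Now turning clockwise under light pressure.

Request:
apply_moves(
  linear=[
    [0, 0, 0.0005],
    [0, 0, 0.0005],
    [0, 0, 0.0005],
    [0, 0, 0.0005],
    [0, 0, 0.0005],
    [0, 0, 0.0005],
    [0, 0, 0.0005],
    [0, 0, 0.0005],
  ],
  twist=[
    [0, 0, 3],
    [0, 0, 6],
    [0, 0, 9],
    [0, 0, 12],
    [0, 0, 15],
    [0, 0, 18],
    [0, 0, 21],
    [0, 0, 24],
  ],
)

```text
time: 14.77
ee_pos: [0.5873, -0.1873, 0.1589]
eef_rot: [[0.254, 0.967, 0.0], [0.967, -0.254, -0.001], [-0.001, 0.001, -1.0]]
contact_force: [-2.0, 0.3, 3.4]
opening: 0.138
```

```bash
python3 -c "
from h import *
go(.5875,-.1873,.158,4.4-29.5);print(ctrl.get_state()['wrist_torque'])"
```

```text
t 14.77 pos [ 0.5873 -0.1873  0.1589] yang -14.714782642351027 F [-1.9688  0.338   3.3997] op 0.1383282182956092
lin [0.     0.0002 0.0009] twist [ 0.039   0.0416 10.3852]
[0.0648 0.5803 0.0553]
```

Request:
apply_moves(
  linear=[
    [0, 0, 0.0003],
    [0, 0, 0.0007],
    [0, 0, 0.0007],
    [0, 0, 0.0007],
    [0, 0, 0.0007],
  ],
  twist=[
    [0, 0, 2],
    [0, 0, 4],
    [0, 0, 6],
    [0, 0, 8],
    [0, 0, 9.5],
  ],
)

```text
time: 15.18
ee_pos: [0.5871, -0.1873, 0.1582]
eef_rot: [[0.412, 0.911, 0.0], [0.911, -0.412, -0.001], [-0.001, 0.0, -1.0]]
contact_force: [-2.6, 1.3, 5.1]
opening: 0.132
```

Request:
apply_moves(
  linear=[
    [0, 0, 0.0005],
    [0, 0, 0.001],
    [0, 0, 0.0015],
    [0, 0, 0.002],
    [0, 0, 0.002],
  ],
  twist=[
    [0, 0, 0.5],
    [0, 0, 1],
    [0, 0, 1],
    [0, 0, 1],
    [0, 0, 1],
  ],
)

```text
time: 15.6
ee_pos: [0.5871, -0.1872, 0.1561]
eef_rot: [[0.427, 0.904, -0.0], [0.904, -0.427, -0.001], [-0.001, 0.0, -1.0]]
contact_force: [-1.5, 0.6, 5.2]
opening: 0.136
```

```bash
python3 -c "
from h import *
go(.5875,-.1873,.148,4.4-29.5);print(ctrl.get_state()['wrist_torque'])"
```

```text
t 15.6 pos [ 0.5871 -0.1872  0.1561] yang -25.285457404741315 F [-1.4769  0.5516  5.1561] op 0.135566540151992
lin [0.0001 0.0004 0.0081] twist [ 0.0192  0.0409 -0.1855]
[0.0863 0.3992 0.0027]
```

The pin has dropped in: about 5 mm down with only the spring's force. Pushing straight down.

Request:
apply_moves(
  linear=[
    [0, 0, 0.001],
    [0, 0, 0.002],
    [0, 0, 0.003],
    [0, 0, 0.004],
    [0, 0, 0.005],
    [0, 0, 0.006],
    [0, 0, 0.006],
  ],
  twist=[
    [0, 0, 0],
    [0, 0, 0],
    [0, 0, 0],
    [0, 0, 0],
    [0, 0, 0],
    [0, 0, 0],
    [0, 0, 0],
  ],
)

```text
time: 16.18
ee_pos: [0.5871, -0.1872, 0.1503]
eef_rot: [[0.427, 0.904, 0.0], [0.904, -0.427, -0.001], [-0.001, 0.0, -1.0]]
contact_force: [-2.3, 2.0, 7.2]
opening: 0.133
```

Request:
apply_moves(
  linear=[
    [0, 0, 0.0005],
    [0, 0, 0.001],
    [0, 0, 0.0015],
    [0, 0, 0.0015],
  ],
  twist=[
    [0, 0, 0],
    [0, 0, 0],
    [0, 0, 0],
    [0, 0, 0],
  ],
)

```text
time: 16.52
ee_pos: [0.5871, -0.1872, 0.149]
eef_rot: [[0.426, 0.905, 0.0], [0.905, -0.426, -0.001], [-0.001, 0.001, -1.0]]
contact_force: [-2.6, -0.2, 7.2]
opening: 0.136
```

Request:
apply_moves(
  linear=[
    [0, 0, 0.0005],
    [0, 0, 0.001],
    [0, 0, 0.001],
  ],
  twist=[
    [0, 0, 0],
    [0, 0, 0],
    [0, 0, 0],
  ],
)

```text
time: 16.77
ee_pos: [0.5871, -0.1872, 0.1484]
eef_rot: [[0.426, 0.905, 0.001], [0.905, -0.426, -0.001], [-0.001, 0.001, -1.0]]
contact_force: [-3.2, 1.0, 7.8]
opening: 0.133
```

Request:
apply_moves(
  linear=[
    [0, 0, 0.0005],
    [0, 0, 0.001],
    [0, 0, 0.001],
  ],
  twist=[
    [0, 0, 0],
    [0, 0, 0],
    [0, 0, 0],
  ],
)

```text
time: 17.02
ee_pos: [0.5871, -0.1872, 0.1477]
eef_rot: [[0.425, 0.905, 0.001], [0.905, -0.425, -0.001], [-0.001, 0.001, -1.0]]
contact_force: [-3.2, 1.3, 7.8]
opening: 0.135
```

Request:
apply_moves(
  linear=[
    [0, 0, 0.0006],
    [0, 0, 0.0012],
    [0, 0, 0.0012],
    [0, 0, 0.0012],
  ],
  twist=[
    [0, 0, 0],
    [0, 0, 0],
    [0, 0, 0],
    [0, 0, 0],
  ],
)

```text
time: 17.35
ee_pos: [0.5872, -0.1872, 0.1472]
eef_rot: [[0.425, 0.905, 0.001], [0.905, -0.425, -0.002], [-0.001, 0.002, -1.0]]
contact_force: [-2.6, 1.5, 9.2]
opening: 0.132
```

Request:
apply_moves(
  linear=[
    [0, 0, 0.0006],
    [0, 0, 0.0012],
    [0, 0, 0.0012],
    [0, 0, 0.0012],
  ],
  twist=[
    [0, 0, 0],
    [0, 0, 0],
    [0, 0, 0],
    [0, 0, 0],
  ],
)

```text
time: 17.68
ee_pos: [0.5872, -0.1872, 0.1471]
eef_rot: [[0.425, 0.905, 0.002], [0.905, -0.425, -0.002], [-0.001, 0.003, -1.0]]
contact_force: [-4.0, 1.4, 11.4]
opening: 0.134
```

It has bottomed at z 0.1471: force is rising with no more travel. Now the quarter turn clockwise, holding it down.

Request:
apply_moves(
  linear=[
    [0, 0, 0.0008],
    [0, 0, 0.0008],
    [0, 0, 0.0008],
    [0, 0, 0.0008],
    [0, 0, 0.0008],
    [0, 0, 0.0008],
    [0, 0, 0.0008],
    [0, 0, 0.0008],
  ],
  twist=[
    [0, 0, 3],
    [0, 0, 7],
    [0, 0, 11],
    [0, 0, 15],
    [0, 0, 19],
    [0, 0, 23],
    [0, 0, 27],
    [0, 0, 30],
  ],
  newtons=25,
)

```text
time: 18.35
ee_pos: [0.5869, -0.187, 0.1471]
eef_rot: [[0.822, 0.569, 0.002], [0.569, -0.822, -0.002], [0.0, 0.003, -1.0]]
contact_force: [-5.0, 2.6, 11.1]
opening: 0.134
```

```bash
python3 -c "
from h import *
go(.5872,-.1872,.147,4.4-29.5-90);print(ctrl.get_state()['wrist_torque'])"
```

```text
t 18.35 pos [ 0.5869 -0.187   0.1471] yang -55.28506311836891 F [-4.973   2.5985 11.074 ] op 0.13407035773338957
lin [0.0001 0.0003 0.0001] twist [ 0.1436 -0.1155 59.8149]
[0.413  1.0357 0.1186]
```

Request:
apply_moves(
  linear=[
    [0, 0, 0.0007],
    [0, 0, 0.0007],
    [0, 0, 0.0007],
    [0, 0, 0.0007],
    [0, 0, 0.0007],
    [0, 0, 0.0007],
    [0, 0, 0.0007],
    [0, 0, 0.0007],
  ],
  twist=[
    [0, 0, 4],
    [0, 0, 8],
    [0, 0, 12],
    [0, 0, 16],
    [0, 0, 20],
    [0, 0, 24],
    [0, 0, 28],
    [0, 0, 32],
  ],
)

```text
time: 19.02
ee_pos: [0.5868, -0.1867, 0.1471]
eef_rot: [[0.999, 0.045, 0.002], [0.045, -0.999, -0.002], [0.002, 0.002, -1.0]]
contact_force: [-4.7, 1.9, 11.2]
opening: 0.135
```

Request:
apply_moves(
  linear=[
    [0, 0, 0.0007],
    [0, 0, 0.0007],
    [0, 0, 0.0007],
    [0, 0, 0.0007],
    [0, 0, 0.0007],
    [0, 0, 0.0007],
    [0, 0, 0.0007],
  ],
  twist=[
    [0, 0, 4],
    [0, 0, 8],
    [0, 0, 12],
    [0, 0, 16],
    [0, 0, 19],
    [0, 0, 22],
    [0, 0, 22],
  ],
)

```text
time: 19.6
ee_pos: [0.5868, -0.1864, 0.1472]
eef_rot: [[0.942, -0.335, 0.003], [-0.335, -0.942, -0.002], [0.003, 0.001, -1.0]]
contact_force: [-3.4, 3.3, 9.4]
opening: 0.133
```

```bash
python3 -c "
from h import *
go(.5872,-.1872,.147,4.4-29.5-90);print(ctrl.get_state()['wrist_torque'])"
```

```text
t 19.6 pos [ 0.5868 -0.1864  0.1472] yang -109.56946207516181 F [-3.3982  3.2844  9.3864] op 0.13310116519364598
lin [0.0007 0.0006 0.0002] twist [ 0.0385 -0.1821  5.5306]
[ 0.4618  0.7693 -0.0186]
```

Request:
apply_moves(
  linear=[
    [0, 0, 0.0006],
    [0, 0, 0.0006],
    [0, 0, 0.0006],
    [0, 0, 0.0006],
  ],
  twist=[
    [0, 0, 1.5],
    [0, 0, 3],
    [0, 0, 4.5],
    [0, 0, 4.5],
  ],
)

```text
time: 19.93
ee_pos: [0.5868, -0.1863, 0.1472]
eef_rot: [[0.913, -0.409, 0.003], [-0.409, -0.913, -0.002], [0.004, 0.001, -1.0]]
contact_force: [-2.4, 1.6, 9.5]
opening: 0.134
```

```bash
python3 -c "
from h import *
go(.5872,-.1872,.147,4.4-29.5-90);print(ctrl.get_state()['wrist_torque'])"
```

```text
t 19.93 pos [ 0.5868 -0.1863  0.1472] yang -114.11511077100883 F [-2.3635  1.6096  9.5431] op 0.13373293132655842
lin [0.0007 0.0006 0.0002] twist [ 0.0291 -0.2075  0.9849]
[ 0.3332  0.7554 -0.0384]
```

Request:
apply_moves(
  linear=[
    [0, 0, 0.0006],
    [0, 0, 0.0006],
    [0, 0, 0.0006],
    [0, 0, 0.0006],
  ],
  twist=[
    [0, 0, 1.5],
    [0, 0, 3],
    [0, 0, 4],
    [0, 0, 4],
  ],
)

```text
time: 20.27
ee_pos: [0.5868, -0.1863, 0.1472]
eef_rot: [[0.882, -0.472, 0.004], [-0.472, -0.882, -0.002], [0.004, 0.0, -1.0]]
contact_force: [-3.6, 1.5, 9.0]
opening: 0.13
```

```bash
python3 -c "
from h import *
go(.5872,-.1872,.147,4.4-29.5-90);print(ctrl.get_state()['wrist_torque'])"
```

```text
t 20.27 pos [ 0.5868 -0.1863  0.1472] yang -118.14007687208209 F [-3.6321  1.4897  9.0175] op 0.1303183098653284
lin [0.0008 0.0006 0.0002] twist [ 0.019  -0.2373 -3.04  ]
[ 0.3534  0.7537 -0.0357]
```

Request:
apply_moves(
  linear=[
    [0, 0, 0.0006],
    [0, 0, 0.0006],
    [0, 0, 0.0006],
    [0, 0, 0.0006],
  ],
  twist=[
    [0, 0, 1.5],
    [0, 0, 3],
    [0, 0, 4],
    [0, 0, 4],
  ],
)

```text
time: 20.6
ee_pos: [0.5868, -0.1862, 0.1472]
eef_rot: [[0.847, -0.532, 0.004], [-0.532, -0.847, -0.002], [0.005, -0.0, -1.0]]
contact_force: [-2.9, 1.3, 8.7]
opening: 0.133
```

Run:
```python
from h import *
go(.5872,-.1872,.147,4.4-29.5-90);print(ctrl.get_state()['wrist_torque'])
```

```text
t 20.6 pos [ 0.5868 -0.1862  0.1472] yang -122.16340820630099 F [-2.9305  1.306   8.6874] op 0.13266665098181224
lin [0.0008 0.0006 0.0002] twist [ 0.0081 -0.2662 -7.0634]
[0.3435 0.7225 0.0197]
```

Request:
apply_moves(
  linear=[
    [0, 0, 0.0006],
    [0, 0, 0.0006],
    [0, 0, 0.0006],
    [0, 0, 0.0006],
  ],
  twist=[
    [0, 0, 1],
    [0, 0, 2],
    [0, 0, 3],
    [0, 0, 3],
  ],
)

```text
time: 20.93
ee_pos: [0.5868, -0.1862, 0.1472]
eef_rot: [[0.817, -0.576, 0.004], [-0.576, -0.817, -0.003], [0.005, -0.0, -1.0]]
contact_force: [-2.5, 1.5, 8.4]
opening: 0.134
```

Run:
```python
from h import *
go(.5872,-.1872,.147,-120);print(ctrl.get_state()['wrist_torque'])
```

```text
t 20.93 pos [ 0.5868 -0.1862  0.1472] yang -125.18761058847491 F [-2.5475  1.4672  8.4475] op 0.13350648090659806
lin [0.0009 0.0006 0.0002] twist [-0.0124 -0.2938 -5.1877]
[0.322  0.709  0.0166]
```

Request:
apply_moves(
  linear=[
    [0, 0, 0.0006],
    [0, 0, 0.0006],
    [0, 0, 0.0006],
    [0, 0, 0.0006],
  ],
  twist=[
    [0, 0, 1],
    [0, 0, 2],
    [0, 0, 3],
    [0, 0, 3],
  ],
)

```text
time: 21.27
ee_pos: [0.5869, -0.1861, 0.1472]
eef_rot: [[0.786, -0.618, 0.005], [-0.618, -0.786, -0.003], [0.006, -0.001, -1.0]]
contact_force: [-2.8, 1.5, 8.5]
opening: 0.136
```

Run:
```python
from h import *
go(.5872,-.1872,.147,-120);print(ctrl.get_state()['wrist_torque'])
can=np.zeros((330,800,3),np.uint8)
for n in ("top","scene"):
    im,d=snap(n);cv2.imwrite(f"pics/{n}5.png",im)
    u,v=project(n,[.587,-.16,.15]);u,v=int(u),int(v)
    r=im[max(v-50,0):v+50,u-60:u+60];r=cv2.resize(r,(400,int(400*r.shape[0]/r.shape[1])),interpolation=cv2.INTER_CUBIC)[:330]
    can[:r.shape[0],(0 if n=="top" else 400):][:, :400]=r
cv2.imwrite("pics/c5.png",can)
```

```text
t 21.27 pos [ 0.5869 -0.1861  0.1472] yang -128.1970871945886 F [-2.8035  1.529   8.5105] op 0.13565057927706892
lin [0.0009 0.0007 0.0002] twist [-0.026  -0.3275 -8.1972]
[0.3678 0.7305 0.0643]
```

View pics/c5.png

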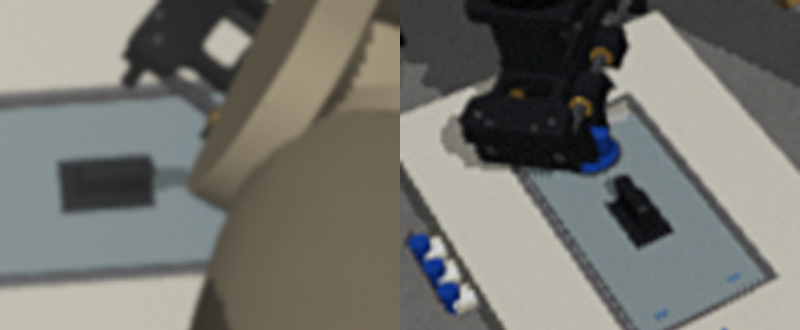

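103° beyond the slot, torque is barely rising and there's no firm stop. I'll ease up and feel whether it seats in the notches.

Request:
apply_moves(
  linear=[
    [0, 0, -0.001],
    [0, 0, -0.002],
    [0, 0, -0.003],
    [0, 0, -0.003],
  ],
  twist=[
    [0, 0, 0],
    [0, 0, 0],
    [0, 0, 0],
    [0, 0, 0],
  ],
)

```text
time: 21.7
ee_pos: [0.5869, -0.1861, 0.1503]
eef_rot: [[0.786, -0.618, 0.005], [-0.618, -0.786, -0.003], [0.006, -0.001, -1.0]]
contact_force: [-2.1, 0.8, 6.3]
opening: 0.132
```

Request:
apply_moves(
  linear=[
    [0, 0, -0.0005],
    [0, 0, -0.001],
    [0, 0, -0.0015],
    [0, 0, -0.0015],
  ],
  twist=[
    [0, 0, 0],
    [0, 0, 0],
    [0, 0, 0],
    [0, 0, 0],
  ],
)

```text
time: 22.03
ee_pos: [0.5868, -0.1861, 0.1518]
eef_rot: [[0.787, -0.618, 0.005], [-0.618, -0.787, -0.003], [0.005, -0.001, -1.0]]
contact_force: [-1.4, 1.2, 2.6]
opening: 0.135
```

Run:
```python
from h import *
go(.5872,-.1872,.147,-120);print(ctrl.get_state()['wrist_torque'])
```

```text
t 22.03 pos [ 0.5868 -0.1861  0.1518] yang -128.13583749456294 F [-1.4229  1.1992  2.5853] op 0.13472045437647048
lin [0.0009 0.0007 0.0048] twist [-0.0238 -0.3134 -8.1359]
[0.1991 0.5034 0.099 ]
```

Fz is below the spring force at about 9.5 mm depth, so the notch is holding. Letting go.

Request:
apply_moves(
  linear=[
    [0, 0, -0.0003],
    [0, 0, -0.0003],
    [0, 0, -0.0003],
    [0, 0, -0.0003],
    [0, 0, -0.0003],
    [0, 0, -0.0003],
  ],
  twist=[
    [0, 0, 0],
    [0, 0, 0],
    [0, 0, 0],
    [0, 0, 0],
    [0, 0, 0],
    [0, 0, 0],
  ],
  claw=-0.3,
)

```text
time: 22.53
ee_pos: [0.5869, -0.1861, 0.152]
eef_rot: [[0.787, -0.618, 0.005], [-0.618, -0.787, -0.003], [0.005, -0.001, -1.0]]
contact_force: [-0.2, 0.3, -0.9]
opening: 0.561
```

Request:
apply_moves(
  linear=[
    [0, 0, -0.005],
    [0, 0, -0.015],
    [0, 0, -0.03],
    [0, 0, -0.05],
    [0, 0, -0.075],
    [0.02, 0.02, -0.1],
    [0.05, 0.05, -0.12],
    [0.08, 0.08, -0.14],
  ],
  twist=[
    [0, 0, 0],
    [0, 0, 0],
    [0, 0, 0],
    [0, 0, 0],
    [0, 0, 0],
    [0, 0, 0],
    [0, 0, 0],
    [0, 0, 0],
  ],
)

```text
time: 23.2
ee_pos: [0.5986, -0.2891, 0.2912]
eef_rot: [[0.788, -0.616, 0.007], [-0.616, -0.788, -0.004], [0.008, -0.001, -1.0]]
contact_force: [0.9, -0.0, 0.8]
opening: 0.647
```

Run:
```python
from h import *
go(.5872,-.1872,.147,-120)
can=np.zeros((330,800,3),np.uint8)
for n in ("top","scene"):
    im,d=snap(n);cv2.imwrite(f"pics/{n}6.png",im)
    C=cloud(n,d).astype(float);Z=C[...,2]
    hsv=cv2.cvtColor(im,cv2.COLOR_BGR2HSV);b=(hsv[...,0]>100)&(hsv[...,0]<130)&(hsv[...,1]>120)
    near=np.hypot(C[...,0]-.5874,C[...,1]+.187)<.035
    m=near&(Z>.160)&(Z<.185)&b;P=C[m]
    if len(P)>8:
        w,V=np.linalg.eigh(np.cov(P[:,:2].T));a=V[:,1]*np.sign(V[0,1])
        print(n,m.sum(),P.mean(0),np.percentile(P[:,2],[50,90]),np.sqrt(w),"wing cw from cover y",4.4+np.degrees(np.arctan2(a[0],a[1])))
    f=near&b&(Z<.157)&(Z>.142);print("flange z",f.sum(),np.median(Z[f]) if f.any() else 0)
    c=(abs(C[...,0]-.583)<.04)&(C[...,1]>-.09)&(C[...,1]<-.02);print("plate z",np.median(Z[c]))
    u,v=project(n,[.587,-.14,.15]);u,v=int(u),int(v)
    r=im[max(v-66,0):v+66,u-80:u+80];r=cv2.resize(r,(400,int(400*r.shape[0]/r.shape[1])),interpolation=cv2.INTER_CUBIC)[:330]
    can[:r.shape[0],(0 if n=="top" else 400):][:, :400]=r
cv2.imwrite("pics/c6.png",can)
```

```text
t 23.2 pos [ 0.5986 -0.2891  0.2912] yang -128.0389906516461 F [ 0.8994 -0.0445  0.7841] op 0.6472371842954582
lin [-0.073  -0.0731  0.1437] twist [-0.0214 -0.4761 -8.0392]
top 112 [ 0.5827 -0.1819  0.1694] [0.17  0.172] [0.0038 0.0094] wing cw from cover y 130.40251307733112
flange z 233 0.14902107806306297
plate z 0.1403804564541632
scene 69 [ 0.5875 -0.1836  0.1672] [0.1675 0.1716] [0.0023 0.0104] wing cw from cover y 125.84016817620656
flange z 107 0.14956863811799426
plate z 0.14072977940370002
```

View pics/c6.png

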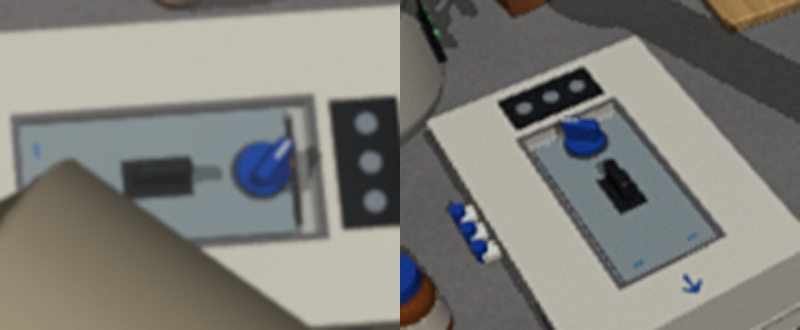

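The stud is held down (flange z 0.149, about 9.2 mm in) with the wing turned roughly 126-132°. I'll measure the angle more precisely before deciding.

Run:
```python
from h import *
for n in ("top","scene"):
    A=[];D=[]
    for k in range(5):
        im,d=snap(n);D.append(d);A.append(im)
    d=np.median(D,0);im=np.mean(A,0).astype(np.uint8)
    C=cloud(n,d).astype(float);Z=C[...,2]
    near=np.hypot(C[...,0]-.5872,C[...,1]+.1868)<.03
    for z0 in(.155,.160,.164,.167):
        m=near&(Z>z0)&(Z<.178);P=C[m]
        w,V=np.linalg.eigh(np.cov(P[:,:2].T));a=V[:,1]*np.sign(V[0,1])
        r=cv2.minAreaRect((P[:,:2]*1000).astype(np.float32))
        print(n,z0,m.sum(),P.mean(0),np.sqrt(w),"pca",4.4+np.degrees(np.arctan2(a[0],a[1])),r)
```

```text
top 0.155 160 [ 0.5853 -0.184   0.1687] [0.0036 0.011 ] pca 131.55667425281328 ((586.8614501953125, -185.90377807617188), (11.96535587310791, 35.62120819091797), 52.22380828857422)
top 0.16 149 [ 0.5855 -0.1844  0.1696] [0.0035 0.0109] pca 131.85263907680934 ((586.8614501953125, -185.90377807617188), (11.96535587310791, 35.62120819091797), 52.22380828857422)
top 0.164 138 [ 0.5861 -0.185   0.1702] [0.0035 0.0105] pca 132.08940697061703 ((586.9080200195312, -185.9176483154297), (11.846168518066406, 35.457611083984375), 51.767250061035156)
top 0.167 131 [ 0.5864 -0.1853  0.1704] [0.0034 0.0104] pca 132.3855692525241 ((586.8670654296875, -185.9696044921875), (11.713886260986328, 35.457611083984375), 51.76725387573242)
scene 0.155 114 [ 0.5883 -0.1853  0.1662] [0.0031 0.0106] pca 130.51324261476344 ((587.7694702148438, -188.07594299316406), (11.815638542175293, 35.19970703125), 50.40192413330078)
scene 0.16 93 [ 0.588  -0.1856  0.1682] [0.0033 0.0106] pca 130.8506769329218 ((587.537353515625, -188.27493286132812), (11.767685890197754, 35.07273483276367), 51.66298294067383)
scene 0.164 73 [ 0.5884 -0.1865  0.1699] [0.0034 0.0104] pca 131.16013515155237 ((587.6940307617188, -188.4307861328125), (11.767114639282227, 34.6483268737793), 51.77833557128906)
scene 0.167 63 [ 0.5883 -0.187   0.1705] [0.0034 0.0106] pca 130.9773322235878 ((587.95166015625, -188.4951629638672), (11.705222129821777, 34.253509521484375), 51.11635971069336)
```

The wing is at 132.2°, in agreement between cameras and tool. The slot measured 29-33°, so the turn is about 1.75 rad, slightly past the 1.3-1.7 band. I'll regrip, press down again and bring it back to about 1.57.

Run:
```python
from h import *
go(.587,-.1866,.19,-128.1)
# slot direction again: several thresholds on the first pictures, both rim-plane and depth masks
def plane(cam,px,z):
    p=ctrl.camera_params(cam);e=np.array(p["eye"]);r=to_world(cam,px,1.)-e
    return (e+r*(z-e[2])/r[2])[:2]
for cam in("top","scene"):
    im=cv2.imread(f"pics/{cam}0.png");Z=cloud(cam,np.load(f"pics/{cam}0d.npy"))[...,2];V=cv2.cvtColor(im,cv2.COLOR_BGR2HSV)[...,2].astype(float)
    u,v=project(cam,[.5874,-.1863,.128]);U,W=np.meshgrid(np.arange(512),np.arange(384))
    XY=np.array([[plane(cam,(a,b),.128) for a in range(int(u)-16,int(u)+17)] for b in range(int(v)-16,int(v)+17)])-[.5874,-.1863]
    Vc=V[int(v)-16:int(v)+17,int(u)-16:int(u)+17]
    best=[]
    for ang in np.arange(-45,-5,1.):   # slot template: 11x37 dark in a bright 46 mm disc
        for ox in np.arange(-3,3.1,1):
            for oy in np.arange(-3,3.1,1):
                a=np.radians(ang);q=(XY*1000-[ox,oy])@np.array([[np.cos(a),-np.sin(a)],[np.sin(a),np.cos(a)]])
                ins=(abs(q[...,0])<5.5)&(abs(q[...,1])<18.5);out=(abs(q[...,0])<20)&(abs(q[...,1])<21)&~((abs(q[...,0])<6.5)&(abs(q[...,1])<19.5))
                best.append((Vc[out].mean()-Vc[ins].mean()-.3*Vc[out].std(),ang,ox,oy))
    best.sort(reverse=True);print(cam,best[:6])
```

```text
t 23.8 pos [ 0.5987 -0.2879  0.2879] yang -128.0903633157282 F [-0.7903  0.2045 -0.6503] op 0.6499629181707761
lin [-0.0722 -0.0725  0.0976] twist [-0.0477 -0.2887  0.0095]
top [(np.float64(75.298164798635), np.float64(-27.0), np.float64(0.0), np.float64(0.0)), (np.float64(74.70815595617738), np.float64(-24.0), np.float64(0.0), np.float64(0.0)), (np.float64(74.31338340855471), np.float64(-23.0), np.float64(0.0), np.float64(0.0)), (np.float64(74.30861400335674), np.float64(-25.0), np.float64(0.0), np.float64(-1.0)), (np.float64(74.13496827813972), np.float64(-27.0), np.float64(1.0), np.float64(0.0)), (np.float64(74.07646331087855), np.float64(-21.0), np.float64(0.0), np.float64(0.0))]Traceback (most recent call last):
  File "<stdin>", line 10, in <module>
  File "<stdin>", line 5, in plane
  File "h.py", line 6, in to_world
    p=ctrl.camera_params(cam);K=np.array(p["intrinsics"]);u,v=px[0],px[1]
ValueError: time passes only in moves, steps and waits
```

The slot is at about -25 to -26° in world, so the target tool yaw is about -116°.

Request:
apply_moves(
  linear=[
    [-0.02, -0.02, 0],
    [-0.045, -0.045, 0.01],
    [-0.065, -0.065, 0.03],
    [-0.072, -0.0725, 0.055],
    [-0.072, -0.0725, 0.08],
    [-0.072, -0.0725, 0.095],
    [-0.072, -0.0725, 0.0975],
    [-0.072, -0.0725, 0.0975],
  ],
  twist=[
    [0, -0.3, 0],
    [0, -0.3, 0],
    [0, -0.3, 0],
    [0, -0.3, 0],
    [0, -0.3, 0],
    [0, -0.3, 0],
    [0, -0.3, 0],
    [0, -0.3, 0],
  ],
)

```text
time: 24.47
ee_pos: [0.587, -0.1865, 0.1897]
eef_rot: [[0.787, -0.617, -0.001], [-0.617, -0.787, 0.001], [-0.002, -0.001, -1.0]]
contact_force: [0.4, -0.3, 0.3]
opening: 0.65
```

Run:
```python
from h import *
go(.587,-.1864,.152,-128.1)
```

```text
t 24.47 pos [ 0.587  -0.1865  0.1897] yang -128.07978791049158 F [ 0.3572 -0.3102  0.2769] op 0.6502506836684945
lin [ 0.     -0.      0.0377] twist [-0.0356  0.093   0.0202]
```

Request:
apply_moves(
  linear=[
    [0, 0, 0.008],
    [0, 0, 0.016],
    [0, 0, 0.024],
    [0, 0, 0.03],
    [0, 0, 0.034],
    [0, 0, 0.037],
    [0, 0, 0.0375],
    [0, 0, 0.0375],
  ],
  twist=[
    [0, 0, 0],
    [0, 0, 0],
    [0, 0, 0],
    [0, 0, 0],
    [0, 0, 0],
    [0, 0, 0],
    [0, 0, 0],
    [0, 0, 0],
  ],
)

```text
time: 25.13
ee_pos: [0.587, -0.1865, 0.1522]
eef_rot: [[0.787, -0.617, -0.001], [-0.617, -0.787, 0.001], [-0.002, -0.001, -1.0]]
contact_force: [-0.5, 0.9, 0.5]
opening: 0.647
```

Request:
apply_moves(
  linear=[
    [0, 0, 0],
    [0, 0, 0],
    [0, 0, 0],
    [0, 0, 0],
    [0, 0, 0],
    [0, 0, 0],
    [0, 0, 0],
    [0, 0, 0],
  ],
  twist=[
    [0, 0, 0],
    [0, 0, 0],
    [0, 0, 0],
    [0, 0, 0],
    [0, 0, 0],
    [0, 0, 0],
    [0, 0, 0],
    [0, 0, 0],
  ],
  claw=1,
  newtons=25,
)

```text
time: 25.8
ee_pos: [0.5871, -0.1864, 0.1522]
eef_rot: [[0.787, -0.617, -0.001], [-0.617, -0.787, 0.002], [-0.001, -0.001, -1.0]]
contact_force: [-0.5, 0.6, -0.0]
opening: 0.135
```

Request:
apply_moves(
  linear=[
    [0, 0, 0.001],
    [0, 0, 0.002],
    [0, 0, 0.003],
    [0, 0, 0.004],
    [0, 0, 0.0045],
    [0, 0, 0.005],
    [0, 0, 0.0055],
    [0, 0, 0.0055],
  ],
  twist=[
    [0, 0, 0],
    [0, 0, 0],
    [0, 0, 0],
    [0, 0, 0],
    [0, 0, 0],
    [0, 0, 0],
    [0, 0, 0],
    [0, 0, 0],
  ],
)

```text
time: 26.47
ee_pos: [0.5872, -0.1864, 0.1481]
eef_rot: [[0.787, -0.616, 0.001], [-0.616, -0.787, 0.001], [0.0, -0.001, -1.0]]
contact_force: [-2.5, 2.5, 9.4]
opening: 0.135
```

Run:
```python
from h import *
go(.587,-.1864,.147,-116)
```

```text
t 26.47 pos [ 0.5872 -0.1864  0.1481] yang -128.05863178156622 F [-2.4821  2.5342  9.4277] op 0.13451543764733426
lin [-0.0002  0.0001  0.0011] twist [ -0.0533  -0.0149 -12.0586]
```

Request:
apply_moves(
  linear=[
    [0, 0, 0.001],
    [0, 0, 0.001],
    [0, 0, 0.001],
    [0, 0, 0.001],
    [0, 0, 0.001],
    [0, 0, 0.001],
  ],
  twist=[
    [0, 0, 0],
    [0, 0, -3],
    [0, 0, -6],
    [0, 0, -9],
    [0, 0, -12],
    [0, 0, -12],
  ],
)

```text
time: 26.97
ee_pos: [0.5871, -0.1865, 0.1482]
eef_rot: [[0.9, -0.437, 0.001], [-0.437, -0.9, -0.0], [0.001, -0.001, -1.0]]
contact_force: [-2.5, 1.3, 7.3]
opening: 0.136
```

Run:
```python
from h import *
go(.587,-.1864,.152,-116);print(ctrl.get_state()['wrist_torque'])
```

```text
t 26.97 pos [ 0.5871 -0.1865  0.1482] yang -115.89812054264941 F [-2.528   1.2549  7.317 ] op 0.1358915361393231
lin [-0.0002 -0.     -0.0038] twist [-0.0294 -0.0653  0.1019]
[ 0.1533  0.7048 -0.0084]
```

Request:
apply_moves(
  linear=[
    [0, 0, -0.001],
    [0, 0, -0.002],
    [0, 0, -0.003],
    [0, 0, -0.0035],
    [0, 0, -0.0035],
  ],
  twist=[
    [0, 0, 0],
    [0, 0, 0],
    [0, 0, 0],
    [0, 0, 0],
    [0, 0, 0],
  ],
)

```text
time: 27.38
ee_pos: [0.5871, -0.1865, 0.1521]
eef_rot: [[0.9, -0.437, 0.002], [-0.437, -0.9, -0.0], [0.001, -0.0, -1.0]]
contact_force: [-2.1, 1.7, 5.2]
opening: 0.134
```

Request:
apply_moves(
  linear=[
    [0, 0, -0.0005],
    [0, 0, -0.001],
    [0, 0, -0.001],
  ],
  twist=[
    [0, 0, 0],
    [0, 0, 0],
    [0, 0, 0],
  ],
)

```text
time: 27.63
ee_pos: [0.587, -0.1865, 0.1523]
eef_rot: [[0.9, -0.437, 0.001], [-0.437, -0.9, 0.0], [0.0, -0.001, -1.0]]
contact_force: [0.8, 0.1, -3.8]
opening: 0.134
```

Pulling up is resisted at z 0.1523, so it is locked. Letting go.

Request:
apply_moves(
  linear=[
    [0, 0, 0.0003],
    [0, 0, 0.0003],
    [0, 0, 0.0003],
    [0, 0, 0.0003],
    [0, 0, 0.0003],
    [0, 0, 0.0003],
  ],
  twist=[
    [0, 0, 0],
    [0, 0, 0],
    [0, 0, 0],
    [0, 0, 0],
    [0, 0, 0],
    [0, 0, 0],
  ],
  claw=-0.3,
)

```text
time: 28.13
ee_pos: [0.587, -0.1865, 0.1521]
eef_rot: [[0.9, -0.437, 0.001], [-0.437, -0.9, 0.0], [0.001, -0.0, -1.0]]
contact_force: [0.3, 0.5, 0.1]
opening: 0.567
```

Request:
apply_moves(
  linear=[
    [0, 0, -0.005],
    [0, 0, -0.015],
    [0, 0, -0.03],
    [0, 0, -0.05],
    [0, 0, -0.075],
    [0.02, 0.02, -0.1],
    [0.05, 0.05, -0.12],
    [0.08, 0.08, -0.14],
  ],
  twist=[
    [0, 0, 0],
    [0, 0, 0],
    [0, 0, 0],
    [0, 0, 0],
    [0, 0, 0],
    [0, 0, 0],
    [0, 0, 0],
    [0, 0, 0],
  ],
)

```text
time: 28.8
ee_pos: [0.621, -0.2848, 0.2912]
eef_rot: [[0.9, -0.435, 0.003], [-0.435, -0.9, -0.002], [0.004, -0.0, -1.0]]
contact_force: [0.8, 0.1, -0.6]
opening: 0.65
```

Run:
```python
from h import *
go(.5872,-.1872,.147,-116)
for n in ("top","scene"):
    im,d=snap(n);cv2.imwrite(f"pics/{n}7.png",im)
    C=cloud(n,d).astype(float);Z=C[...,2]
    hsv=cv2.cvtColor(im,cv2.COLOR_BGR2HSV);b=(hsv[...,0]>100)&(hsv[...,0]<130)&(hsv[...,1]>120)
    near=np.hypot(C[...,0]-.5872,C[...,1]+.1868)<.03
    m=near&(Z>.164)&(Z<.178);P=C[m]
    w,V=np.linalg.eigh(np.cov(P[:,:2].T));a=V[:,1]*np.sign(V[0,1])
    print(n,m.sum(),np.median(P[:,2]),"wing cw",4.4+np.degrees(np.arctan2(a[0],a[1])),cv2.minAreaRect((P[:,:2]*1000).astype(np.float32)))
    f=near&b&(Z<.157)&(Z>.142);print("flange z",np.median(Z[f]))
    a0=np.radians(4.35);R=np.array([[np.cos(a0),-np.sin(a0)],[np.sin(a0),np.cos(a0)]]);Q=(C[...,:2]-[.583,-.1286])@R
    for l,x,y in(("plate",.03,.06),("plate",-.03,.06),("tongue gap",.028,.115),("behind",-.03,-.088)):
        s=(abs(Q[...,0]-x)<.006)&(abs(Q[...,1]-y)<.003);print(l,x,y,np.median(Z[s]) if s.any() else None)
cv2.imwrite("pics/c7.png",cv2.resize(cv2.imread("pics/scene7.png"),(768,576)))
```

```text
t 28.8 pos [ 0.621  -0.2848  0.2912] yang -115.81381586945996 F [ 0.7953  0.061  -0.5568] op 0.6495959429130145
lin [-0.0735 -0.0731  0.1439] twist [-0.0046 -0.2145  0.1862]
top 144 0.17042464529900664 wing cw 119.1423139988464 ((586.5472412109375, -185.59947204589844), (12.263434410095215, 36.27904510498047), 65.34320068359375)
flange z 0.1488635215270584
plate 0.03 0.06 0.14005611535729334
plate -0.03 0.06 None
tongue gap 0.028 0.115 None
behind -0.03 -0.088 0.12471777028824038
scene 73 0.17025430951678466 wing cw 122.08990649110356 ((588.8179321289062, -187.4368438720703), (11.472761154174805, 34.98291778564453), 62.7955436706543)
flange z 0.14974995125921142
plate 0.03 0.06 0.1412654791860365
plate -0.03 0.06 0.1396773240222665
tongue gap 0.028 0.115 0.14091408280604556
behind -0.03 -0.088 None
```

View pics/c7.png

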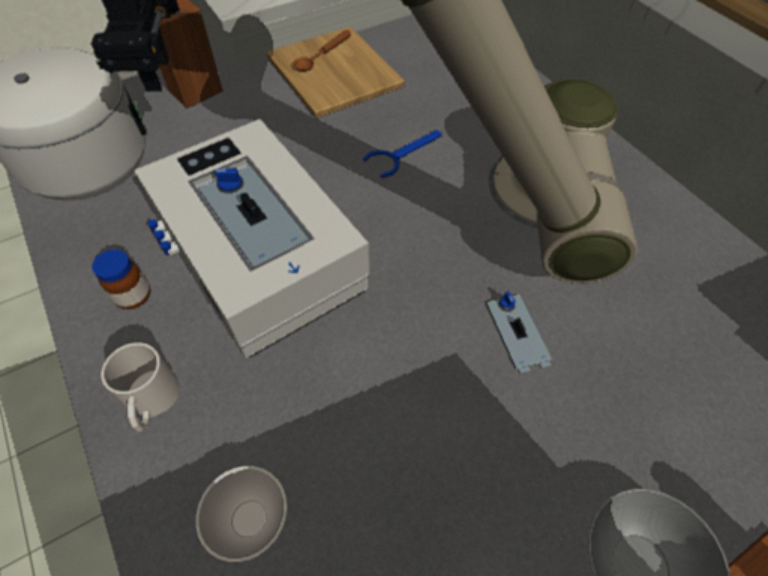

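The picture shows the cover flush at the lip, the stud sunk with its wing turned, the other things where they were, and the gripper clear. Handing in.

```bash
python3 -c "
from h import *
print(ctrl.get_state()['contact_force']);print(ctrl.job_done())"
```

```text
[-0.0374 -0.3294 -0.7691]
the job is handed in; nothing more can be done
None
```

I laid the larger grey cover flat in the bay and slid it home. Then I fastened it with the stud, let go and handed the job in at about 29 s.

- **Cover:** it met the lip with 9 N. It lies flush at z 0.140, with the tongues hidden and no gap at the lip.
- **Pushing the stud:** the pin met the hard stop under about 8 N, then dropped in after I turned it clockwise to the slot. The stud bottomed about 14 mm down at 9–11 N.
- **Final state:** the wing stands about 90° past the slot (119–122° measured, slot near 30°). The stud sits about 9.2 mm in, inside the locked range, and resisted a gentle pull up.
- **Other things:** the last picture shows the other objects still in place and the gripper clear.

**What disagreed:** I never felt the firm stop at the end of the quarter turn. My first turn went about 102° past the slot, just beyond the stated range. It held at 9.2 mm there too, but I gripped the wing again, pressed it down and turned it back about 12° to the middle of the range. The slot direction is only known to about ±3°. The cover stopped 1.3 mm short of where I had calculated, which is within the camera's error.

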